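Load the transit tray, close it and switch on its logger

ROBOT

A 6-joint arm with a two-finger parallel gripper is mounted at the origin on the work surface. World frame = base frame: x ahead of the robot, y to its left, z up, the work surface at z = 0. Lengths are in m, angles in rad, forces in N, time in s.
With the tool pointing down it reaches from about 0.35 to 0.725 m from the base axis. Payload 6 kg.
Tool frame: the origin (TCP) lies at the very end of the fingers, on their centre line; the grasp point (between the pads) lies 19 mm behind it; z points along the fingers, x is the direction in which the jaws open and shut, and the axes are right-handed (so a half turn about z gives the same grasp; the last joint's range is limited). The gripper opens to 85 mm and grips with 20 to 120 N. Pads are 22 mm wide; open, the fingers measure 114 mm over their backs; the gripper's body (76 mm by 85 mm) begins 54 mm behind the grasp point. The pads swing forward as they close: fully open they stand 13 mm farther back than shut.
Start: joints at [-0.925, 0.04, 0.085, 0, -1.615, -0.334], TCP at [0.184, -0.571, 0.231] pointing down, gripper open.
Joint ranges: [-2.56, 2.56], [-1.29, 2.01], [-1.08, 1.49], [-3.29, 1.98], [-2.81, -0.18], [-2.99, 2.99]. Speed limits (rad/s): [2.57, 2.57, 3.01, 3.14, 3.14, 3.14].

INTERFACE

Orientations are given as [roll, pitch, yaw] about the fixed x, y, z axes, in that order (R = Rz(yaw) Ry(pitch) Rx(roll)).
In Python, from cell import * gives the robot as it stands. The module is installed in compiled form; this text tells all that it offers.
- The arm moves only by the shell command python3 -m jog 'ROWS' [FORCE]. ROWS is JSON, a list of rows, each an object of numbers: "dx", "dy", "dz": the shift along the tool's x, y, z in mm; "yaw": the turn about the tool's z in degrees; "fingers": the finger opening in mm, from 0 to 85.4. A call has 1 to 12 rows; each row is the pose to reach, as a shift and turn from the pose commanded when the call began, along the tool's axes at that moment; what a row does not reach only later rows make up. A row lasts 1/12 s, in which the tool goes at most 41.7 mm and 7.16 degrees, less where a joint would pass 70% of its speed; a pose out of reach is approached as far as the arm can. A call with a gripper value outside its range is refused whole. The fingers move at their own pace and stop on an object; FORCE is the grip in N (left out, the last holds). Time passes only in rows, so rows that repeat a pose let the fingers close. It gives the time, the measured TCP pose, the force and the opening at its end, in the units of the state.
- observe(): the state, without advancing time (a new reading comes with each control period).
- read_camera(name): name is "scene" or "top" or "wrist"; returns the picture (420x560x3 uint8, red, green, blue); there is no depth.
- camera_model(name): a dict with "fx", "fy", "cx", "cy" (pixels), "eye" and "attitude" of the camera in the world. Camera axes: x right, y up, looking along -z (the intrinsics and any distortion apply to the point x, -y, -z); pixel columns grow to the right and rows downward; lengths in m; the calibration is good to about 2 mm. The wrist camera is an equidistant fisheye: a pixel r from the principal point sees the ray r / f radians off the axis. A picture is of the moment at which its call begins: read the wrist's pose just before it. camera_model takes no time and is no camera call; for the wrist camera it gives the pose at the moment of the call.
- finish_job(): hands the job in, once; it reports no verdict.
The state is a dict: "time_s": time; "qpos": joint angles; "dq": joint speeds; "joint_efforts": joint torques, N m; "tcp_pos": TCP position; "ee_rot": TCP orientation; "contact_force": force on the tool from outside, world axes, zero at the start; "wrist_torque": the same for the moment, N m; "gripper_width": opening from 0.0 (shut) to 1.0 (fully open).
Only numpy, scipy, OpenCV 4.12 (cv2) and the standard library are available. Lean on these libraries where they do the work, as an engineer would, in place of code of your own. Each camera call takes 0.05 s, during which the arm holds its last target. There are 200 camera calls.

TASK

Stand all the small red cartons upright on the tray in one straight, square row along its dark lane, starting at the white logger box, with a gap one spacer wide before each: use the green spacer to set the gaps (between the logger box and the first carton, then between each carton and the next), and when done stand it back upright on its small grey mat. When the row is set, swing the yellow end bar down until it rests in its catch, and only then slide the logger's orange switch fully across to the green dot. Leave everything else on the table where it is.

Things in the scene. Friction and masses are not known exactly. Their poses are not given: they have to be found in the camera images.
- tray: Fixed grey tray, a flat plate 150 (x) x 530 (y) x 12 mm without rims; place and turn vary. Origin: on the table, below the lane's centre line; z up, y along the row towards the logger box, x away from the robot. Loading surface at z +12 mm. The dark lane (56 mm wide) runs along y at x = 0. The end bar and its posts (x -65 and +62, about 60 mm high) stand at y -228 to -262 mm.
- stop_face (a point): Middle of the foot of the stop face, at x 0, y +165, z +12 mm in the tray's frame: the upright face, towards the row, of the white logger box, 90 (x) x 86 (y) mm, whose top is 82 mm above the table. The row starts here.
- spacer: Loose green spacer with a white grip, 0.18 kg: a plate 50 (x) x 24 (y) x 52 mm tall, on it the grip 36 (x) x 24 (y) x 40 mm, 92 mm tall in all. Origin: centre of its underside; z up. Its 24 mm thickness (y) is the gap. Pinch the grip across its x, above the cartons' tops. Starts standing on the mat.
- mat: Fixed grey rubber mat 70 (x) x 100 (y) x 3 mm where the spacer stands before and after. Origin: centre of its underside, on the table.
- carton1: Loose red carton with a white band, 56 (x) x 70 (y) x 54 mm tall, about 0.45 kg, the white band along one 56 mm edge of its top (+y end), standing upright; origin at the centre of its underside, z up. In the row its 70 mm side lies along the tray's y (either way round). Three or all four of the cartons are there; one may be absent.
- carton2: Loose red carton with a white band, 56 (x) x 70 (y) x 54 mm tall, about 0.45 kg, the white band along one 56 mm edge of its top (+y end), standing upright; origin at the centre of its underside, z up. In the row its 70 mm side lies along the tray's y (either way round). Three or all four of the cartons are there; one may be absent.
- carton3: Loose red carton with a white band, 56 (x) x 70 (y) x 54 mm tall, about 0.45 kg, the white band along one 56 mm edge of its top (+y end), standing upright; origin at the centre of its underside, z up. In the row its 70 mm side lies along the tray's y (either way round). Three or all four of the cartons are there; one may be absent.
- carton4: Loose red carton with a white band, 56 (x) x 70 (y) x 54 mm tall, about 0.45 kg, the white band along one 56 mm edge of its top (+y end), standing upright; origin at the centre of its underside, z up. In the row its 70 mm side lies along the tray's y (either way round). Three or all four of the cartons are there; one may be absent.
- bar (a joint): Angle of the yellow end bar: 0 = level, resting in its catch; it grows as the bar rises about its hinge, 1.57 = upright; starts between 0.6 and 1.0. A stiff hinge: it stays where it is left and takes about 1 N at its tip to move.
- bar_hinge (a point): Hinge axis of the end bar (axis along the tray's y), at x -65, y -245, z +50 mm in the tray's frame. The bar is 12 mm square and 138 mm long from here; closed, it points along the tray's +x.
- bar_tip (a point): Free end of the end bar, 138 mm from the hinge.
- catch (a point): Floor of the U-shaped catch on the +x post, where the bar's far end comes to rest; x +62, y -245, z +44 mm in the tray's frame.
- switch (a joint): Travel of the orange slide switch in the top of the logger box: 0 = off (ridge towards the red dot, the robot's side), 0.020 m = on (green dot). It has a detent: about 4 N to start it; past the middle (0.010) it snaps over by itself.
- switch_ridge (a point): Top centre of the switch's ridge. The slide is flush with the box's top; only the ridge stands up 9 mm above it, 8 mm thick (tray x) and 34 mm wide (tray y). It slides along the tray's +x to switch on; off, it lies at x -10, y +205 mm in the tray's frame.

How it is judged:
On the way, in this order (a step that is already met when the one before it is completed fails the run):
1. the spacer stands in the row between the logger box and the first carton, close to both (y of spacer in the frame of tray between 0.147 and 0.159 m and x of spacer in the frame of tray between -0.015 and 0.015 m and z of spacer in the frame of tray between 0.008 and 0.018 m and angle between spacer's own z axis and vertical below 0.1 rad and ((y of carton1 in the frame of tray between 0.1 and 0.112 m and x of carton1 in the frame of tray between -0.01 and 0.01 m and z of carton1 in the frame of tray between 0.009 and 0.016 m and angle between carton1's own z axis and vertical below 0.06 rad and horizontal distance between spacer and carton1 below 0.053 m) or (y of carton2 in the frame of tray between 0.1 and 0.112 m and x of carton2 in the frame of tray between -0.01 and 0.01 m and z of carton2 in the frame of tray between 0.009 and 0.016 m and angle between carton2's own z axis and vertical below 0.06 rad and horizontal distance between spacer and carton2 below 0.053 m) or (y of carton3 in the frame of tray between 0.1 and 0.112 m and x of carton3 in the frame of tray between -0.01 and 0.01 m and z of carton3 in the frame of tray between 0.009 and 0.016 m and angle between carton3's own z axis and vertical below 0.06 rad and horizontal distance between spacer and carton3 below 0.053 m) or (y of carton4 in the frame of tray between 0.1 and 0.112 m and x of carton4 in the frame of tray between -0.01 and 0.01 m and z of carton4 in the frame of tray between 0.009 and 0.016 m and angle between carton4's own z axis and vertical below 0.06 rad and horizontal distance between spacer and carton4 below 0.053 m))), for 0.2 s.
2. the spacer stands in the row's second gap, with the second carton close against it (y of spacer in the frame of tray between 0.049 and 0.069 m and x of spacer in the frame of tray between -0.015 and 0.015 m and z of spacer in the frame of tray between 0.008 and 0.018 m and angle between spacer's own z axis and vertical below 0.1 rad and ((y of carton1 in the frame of tray between 0.002 and 0.022 m and x of carton1 in the frame of tray between -0.01 and 0.01 m and z of carton1 in the frame of tray between 0.009 and 0.016 m and angle between carton1's own z axis and vertical below 0.06 rad and horizontal distance between spacer and carton1 below 0.053 m) or (y of carton2 in the frame of tray between 0.002 and 0.022 m and x of carton2 in the frame of tray between -0.01 and 0.01 m and z of carton2 in the frame of tray between 0.009 and 0.016 m and angle between carton2's own z axis and vertical below 0.06 rad and horizontal distance between spacer and carton2 below 0.053 m) or (y of carton3 in the frame of tray between 0.002 and 0.022 m and x of carton3 in the frame of tray between -0.01 and 0.01 m and z of carton3 in the frame of tray between 0.009 and 0.016 m and angle between carton3's own z axis and vertical below 0.06 rad and horizontal distance between spacer and carton3 below 0.053 m) or (y of carton4 in the frame of tray between 0.002 and 0.022 m and x of carton4 in the frame of tray between -0.01 and 0.01 m and z of carton4 in the frame of tray between 0.009 and 0.016 m and angle between carton4's own z axis and vertical below 0.06 rad and horizontal distance between spacer and carton4 below 0.053 m))), for 0.2 s.
3. the end bar rests in its catch (value of joint bar below 0.06 rad), for 0.2 s.
4. after that the logger's switch is on (value of joint switch above 0.016 m), for 0.2 s.
At the end, for the whole second after the job is handed in: All cartons upright on the lane (10 mm, 0.1 rad), the first 24 mm (within 4) from the logger box, each next 24 mm (-4, +5) from the one before; spacer upright on its mat (within 35 mm of its centre); bar in its catch (under 0.06 rad); switch on (over 16 of 20 mm); all at rest (x of carton1 in the frame of tray between -0.01 and 0.01 m and z of carton1 in the frame of tray between 0.009 and 0.016 m and angle between each of carton1, carton2, carton3, carton4's own z axis and vertical below 0.06 rad and angle between the x axis of each of carton1, carton2, carton3, carton4 and the x axis of tray, either way round below 0.1 rad and linear speed of each of carton1, carton2, carton3, carton4, spacer below 0.02 m/s and (y of carton1 in the frame of tray between 0.102 and 0.11 m or y of carton1 in the frame of tray between 0.003 and 0.021 m or y of carton1 in the frame of tray between -0.095 and -0.069 m or y of carton1 in the frame of tray between -0.193 and -0.159 m) and x of carton2 in the frame of tray between -0.01 and 0.01 m and z of carton2 in the frame of tray between 0.009 and 0.016 m and (y of carton2 in the frame of tray between 0.102 and 0.11 m or y of carton2 in the frame of tray between 0.003 and 0.021 m or y of carton2 in the frame of tray between -0.095 and -0.069 m or y of carton2 in the frame of tray between -0.193 and -0.159 m) and x of carton3 in the frame of tray between -0.01 and 0.01 m and z of carton3 in the frame of tray between 0.009 and 0.016 m and (y of carton3 in the frame of tray between 0.102 and 0.11 m or y of carton3 in the frame of tray between 0.003 and 0.021 m or y of carton3 in the frame of tray between -0.095 and -0.069 m or y of carton3 in the frame of tray between -0.193 and -0.159 m) and x of carton4 in the frame of tray between -0.01 and 0.01 m and z of carton4 in the frame of tray between 0.009 and 0.016 m and (y of carton4 in the frame of tray between 0.102 and 0.11 m or y of carton4 in the frame of tray between 0.003 and 0.021 m or y of carton4 in the frame of tray between -0.095 and -0.069 m or y of carton4 in the frame of tray between -0.193 and -0.159 m) and (horizontal distance between carton1 and carton2 between 0.09 and 0.099 m or horizontal distance between carton1 and carton2 above 0.174 m) and (horizontal distance between carton1 and carton3 between 0.09 and 0.099 m or horizontal distance between carton1 and carton3 above 0.174 m) and (horizontal distance between carton1 and carton4 between 0.09 and 0.099 m or horizontal distance between carton1 and carton4 above 0.174 m) and (horizontal distance between carton2 and carton3 between 0.09 and 0.099 m or horizontal distance between carton2 and carton3 above 0.174 m) and (horizontal distance between carton2 and carton4 between 0.09 and 0.099 m or horizontal distance between carton2 and carton4 above 0.174 m) and (horizontal distance between carton3 and carton4 between 0.09 and 0.099 m or horizontal distance between carton3 and carton4 above 0.174 m) and (y of carton1 in the frame of tray between 0.102 and 0.11 m or y of carton2 in the frame of tray between 0.102 and 0.11 m or y of carton3 in the frame of tray between 0.102 and 0.11 m or y of carton4 in the frame of tray between 0.102 and 0.11 m) and (y of carton1 in the frame of tray between 0.003 and 0.021 m or y of carton2 in the frame of tray between 0.003 and 0.021 m or y of carton3 in the frame of tray between 0.003 and 0.021 m or y of carton4 in the frame of tray between 0.003 and 0.021 m) and ((y of carton1 in the frame of tray between -0.095 and -0.069 m or y of carton2 in the frame of tray between -0.095 and -0.069 m or y of carton3 in the frame of tray between -0.095 and -0.069 m or y of carton4 in the frame of tray between -0.095 and -0.069 m) or y of each of carton1, carton2, carton3, carton4 in the frame of tray above -0.13 m) and horizontal distance between spacer and mat below 0.035 m and angle between spacer's own z axis and vertical below 0.1 rad and height (world z) of spacer below 0.008 m and value of joint bar below 0.06 rad and value of joint switch above 0.016 m); the robot touches nothing.
It fails at once if another thing on the table is pushed more than 4 cm away (distance of any of bottle, tape_roll, glasses, marker, tape_gun, kit_tin from where it was at the start of the episode above 0.04 m).
Of carton1, carton2, carton3, carton4 only 3 to 4 are there at a start; the rules pass over those that are not, and their reading is None.
At some moment in a run one of carton1, carton2, carton3, carton4 may be knocked a few centimetres aside while the robot is not near it.
It also fails if it takes over 210 s, if anything falls off the work surface, if the arm or the gripper's body presses on something with over 40 N, if the wrist force passes 120 N, or if a joint passes its speed limit or range.

## Working session

There is one attempt and no reset: what is moved stays moved. The work goes in short steps, Python scripts to look and compute and a shell command to move; the robot and the scene stay as the last step left them, time stands still between calls to the robot, and variables do not carry over. Pictures are saved under pics/ and viewed, about 12 in all and at most 16, crops included, and the job is handed in when it is done.

```bash
mkdir -p pics; ls; python3 - <<'E'
from cell import *
import cv2
print(observe())
for n in ("scene","top"):
    print(n,camera_model(n)); cv2.imwrite(f"pics/{n}0.png",read_camera(n)[:,:,::-1])
print(camera_model("wrist"))
E
```

```text
pics
{'time_s': 0.0, 'qpos': array([-9.25286207e-01,  4.08184818e-02,  8.37851915e-02, -5.05831197e-04,
       -1.61549073e+00, -3.33714493e-01]), 'dq': array([ 7.60501156e-04,  7.12709061e-04, -1.11064233e-03,  2.67090625e-04,
       -1.44191844e-03, -2.23501455e-05]), 'joint_efforts': array([ 5.11126109e-04, -3.68205750e+01,  3.47418272e+01,  6.93264976e+00,
       -5.35489889e-03, -6.71939006e-05]), 'tcp_pos': array([ 0.18405616, -0.5707182 ,  0.23025271]), 'ee_rot': array([-3.14150423e+00, -1.79790872e-03,  1.88261404e+00]), 'contact_force': array([ 0.0029128 ,  0.3866762 , -0.52460645]), 'wrist_torque': array([ 0.0504321 , -0.04088543,  0.02371949]), 'gripper_width': 0.9946692059184923}
scene {'fx': 438.61988897669806, 'fy': 438.61988897669806, 'cx': 286.51176760647223, 'cy': 206.9014463040169, 'eye': array([1.26301936, 0.23593209, 1.00956275]), 'attitude': array([0.69729171, 0.00862288, 1.89103124])}
top {'fx': 437.7229248401677, 'fy': 437.7229248401677, 'cx': 279.9974306540267, 'cy': 208.89235901396, 'eye': array([ 0.32965101, -0.01465264,  1.12636917]), 'attitude': array([ 2.13981574e-01, -1.31393455e-03, -1.51174879e+00])}
{'fx': 325.19226210127806, 'fy': 325.19226210127806, 'cx': 275.7102904376321, 'cy': 208.7141637851146, 'eye': array([ 0.11723999, -0.59254302,  0.37267571]), 'attitude': array([-2.80760001e-01, -1.24857117e-03,  1.88195562e+00])}
```

View pics/scene0.png

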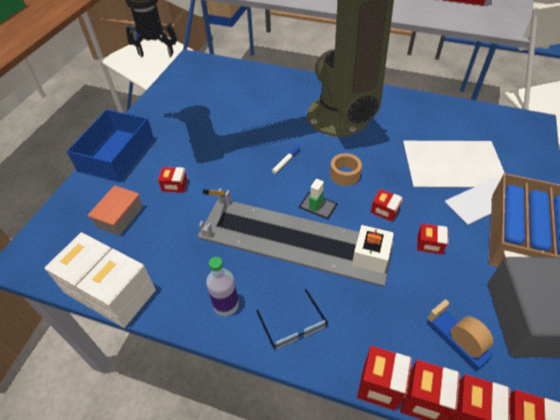

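View pics/top0.png

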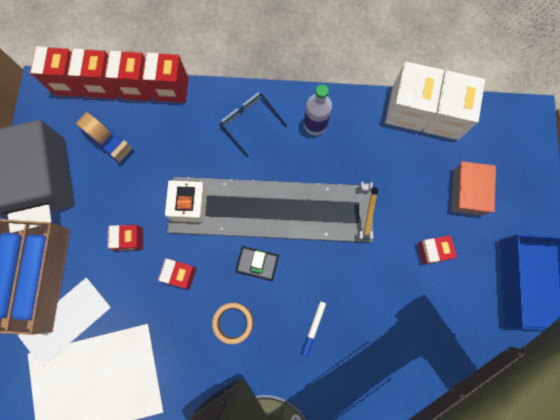

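```bash
cat > h.py <<'E'
from cell import *
import numpy as np, cv2
from scipy.spatial.transform import Rotation as R
def rays(n,px,m=None):
    m=m or camera_model(n); p=np.atleast_2d(np.array(px,float))
    u=(p-[m['cx'],m['cy']])/[m['fx'],m['fy']]
    if n=='wrist':
        r=np.linalg.norm(u,axis=1,keepdims=True)+1e-12
        d=np.hstack([u/r*np.sin(r),np.cos(r)])
    else: d=np.hstack([u,np.ones((len(u),1))])
    d=d*[1,-1,-1]
    return m['eye'],R.from_euler('xyz',m['attitude']).apply(d)
def cast(n,px,z,m=None):
    e,d=rays(n,px,m); return (e+d*((z-e[2])/d[:,2])[:,None])[:,:2]
def proj(n,P,m=None):
    m=m or camera_model(n); c=R.from_euler('xyz',m['attitude']).inv().apply(np.atleast_2d(P)-m['eye'])*[1,-1,-1]
    if n=='wrist':
        s=np.linalg.norm(c[:,:2],axis=1,keepdims=True)+1e-12
        u=c[:,:2]/s*np.arctan2(s,c[:,2:])
    else: u=c[:,:2]/c[:,2:]
    return u*[m['fx'],m['fy']]+[m['cx'],m['cy']]
def red(im):
    h=cv2.cvtColor(im,cv2.COLOR_RGB2HSV); return (((h[...,0]<6)|(h[...,0]>172))&(h[...,1]>140)&(h[...,2]>70)).astype(np.uint8)
def green(im): 
    h=cv2.cvtColor(im,cv2.COLOR_RGB2HSV); return ((h[...,0]>50)&(h[...,0]<85)&(h[...,1]>100)).astype(np.uint8)
def blobs(m,amin=60):
    c,_=cv2.findContours(m,cv2.RETR_EXTERNAL,cv2.CHAIN_APPROX_NONE); return [k for k in c if cv2.contourArea(k)>amin]
def to(x,y,z,yaw=None,s=None):
    "shift in tool axes (mm) and tool yaw (deg) from present pose to world target"
    s=s or observe(); r=R.from_euler('xyz',s['ee_rot'])
    d=r.inv().apply(np.array([x,y,z])-s['tcp_pos'])*1000
    dy=0
    if yaw is not None:
        dy=np.degrees(-(yaw-s['ee_rot'][2])); dy=(dy+90)%180-90
    print('d',d.round(1),'yaw',round(dy,1),'| q6',round(s['qpos'][5],2))
def st():
    s=observe(); print(round(s['time_s'],2),'tcp',s['tcp_pos'].round(4),'yaw',s['ee_rot'][2].round(4),'F',s['contact_force'].round(1),'g',round(s['gripper_width']*85.4,1),'q1,6',s['qpos'][[0,5]].round(2)); return s
E
python3 - <<'E'
from h import *
im=cv2.imread('pics/top0.png')[:,:,::-1].copy()
for k in blobs(red(im),80):
    r=cv2.minAreaRect(k); print('red',np.round(r[0]),np.round(r[1]),round(r[2]),cast('top',r[0],.054).round(3))
for k in blobs(green(im),20):
    r=cv2.minAreaRect(k); print('green',np.round(r[0]),np.round(r[1]))
# lane: dark within tray region
h=cv2.cvtColor(im,cv2.COLOR_RGB2HSV)
g=((h[...,1]<70)&(h[...,2]>85)&(h[...,2]<190)).astype(np.uint8)
for k in blobs(g[150:260,150:400].copy(),1500):
    k=k+[150,150]; r=cv2.minAreaRect(k); print('tray',r,cast('top',cv2.boxPoints(r),.012).round(4).tolist())
d=(h[...,2]<60).astype(np.uint8)
for k in blobs(d[170:290,200:375].copy(),200):
    k=k+[200,170]; r=cv2.minAreaRect(k); print('dark',r,cast('top',cv2.boxPoints(r),.012).round(4).tolist())
E
```

```text
red [182. 275.] [20. 23.] 18 [[0.384 0.225]]
red [445. 247.] [23. 16.] 76 [[ 0.49  -0.414]]
red [130. 236.] [23. 22.] 90 [[0.471 0.364]]
red [111.  74.] [153.  47.] 3 [[0.905 0.473]]
green [256. 270.] [10.  3.]
green [322.  91.] [12. 11.]
tray ((269.5227355957031, 208.97315979003906), (206.58139038085938, 59.49952697753906), 1.5736640691757202) [[0.4832, 0.2878], [0.6416, 0.3017], [0.6585, -0.2443], [0.4999, -0.2423]]
```

```bash
python3 - <<'E'
from h import *
im=cv2.imread('pics/top0.png')[:,:,::-1].copy()
h=cv2.cvtColor(im,cv2.COLOR_RGB2HSV); V=h[...,2].astype(float)
ups,los,uo,lo_=[],[],[],[]
for c in range(215,350):
    p=V[170:250,c]; g=np.diff(p)
    # sub-pixel gradient extremum
    def ext(a,b,s):
        q=np.clip(s*g[a-170:b-170],0,None)**2; return (q*np.arange(a,b)).sum()/q.sum()+.5
    ups.append((c,ext(188,207,-1))); los.append((c,ext(208,226,1)))
for n,L in(('up',ups),('lo',los)):
    W=cast('top',L,.012); k=np.polyfit(W[:,1],W[:,0],1); res=W[:,0]-np.polyval(k,W[:,1]); ok=abs(res)<.003
    k=np.polyfit(W[ok,1],W[ok,0],1); print(n,k,res.std(),ok.sum())
w=((h[...,1]<50)&(h[...,2]>200)).astype(np.uint8)
for k in blobs(w[170:290,150:290].copy(),60):
    k=k+[150,170]; r=cv2.minAreaRect(k); print('white',np.round(r[0],1),np.round(r[1],1),round(r[2],1),cast('top',cv2.boxPoints(r),.082).round(4).tolist())
y=((h[...,0]>8)&(h[...,0]<30)&(h[...,1]>120)&(V>100)).astype(np.uint8)
for k in blobs(y[170:260,170:390].copy(),30):
    k=k+[170,170]; r=cv2.minAreaRect(k); print('yel',np.round(r[0],1),np.round(r[1],1),round(r[2],1))
a=cv2.resize(im[170:300,90:290],(800,520),interpolation=cv2.INTER_CUBIC); cv2.imwrite('pics/c1.png',a[:,:,::-1])
E
```

```text
up [-0.01453927  0.60002346] 0.0017427410506279629 132
lo [-0.0116566  0.543951 ] 0.00047815069798509067 135
white [166.6 270.2] [10.1 22.8] 18.4 [[0.3694, 0.274], [0.421, 0.2629], [0.4148, 0.2393], [0.3633, 0.2506]]
white [257.7 259.2] [10.2 15.5] 14.0 [[0.4149, 0.0583], [0.4512, 0.0519], [0.4467, 0.0279], [0.4105, 0.0345]]
white [183.6 198.3] [35.3 36.1] 4.8 [[0.5247, 0.277], [0.6157, 0.2801], [0.6134, 0.1924], [0.5226, 0.1909]]
yel [183.9 201.8] [14.  11.5] 4.4
yel [369.7 213.4] [ 4.6 40.2] 10.9
```

View pics/c1.png

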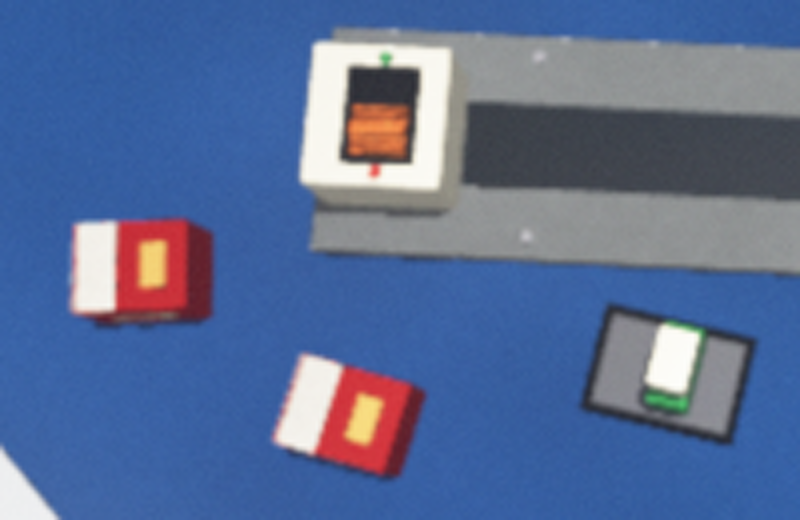

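```bash
python3 - <<'E'
from h import *
b=np.array([[166.6,270.2],[257.7,259.2]]); print(cast('top',b[1],.095)); to(.432,.043,.2,-.175)
E
```

```text
[[0.42946617 0.04243236]]
d [508.1 424.3  31.1] yaw -62.1 | q6 -0.33
```

```bash
python3 -m jog '[{"dx":508,"dy":424,"dz":0,"yaw":-62},{"dx":508,"dy":424,"dz":0,"yaw":-62},{"dx":508,"dy":424,"dz":0,"yaw":-62},{"dx":508,"dy":424,"dz":0,"yaw":-62},{"dx":508,"dy":424,"dz":0,"yaw":-62},{"dx":508,"dy":424,"dz":0,"yaw":-62},{"dx":508,"dy":424,"dz":0,"yaw":-62},{"dx":508,"dy":424,"dz":0,"yaw":-62},{"dx":508,"dy":424,"dz":0,"yaw":-62},{"dx":508,"dy":424,"dz":0,"yaw":-62},{"dx":508,"dy":424,"dz":0,"yaw":-62},{"dx":508,"dy":424,"dz":0,"yaw":-62}]'
python3 - <<'E'
from h import *
st(); to(.43,.043,.2,-.175)
E
```

```text
0.1 tcp [ 0.184  -0.5708  0.2304] yaw 1.8826 F [-0.4  1.  -0.3] g 85.5 q1,6 [-0.93 -0.33]
d [508.7 422.4  31.1] yaw -62.1 | q6 -0.33invalid input
```

```bash
python3 -m jog '[{"dx":300,"dy":250,"dz":0,"yaw":-40},{"dx":300,"dy":250,"dz":0,"yaw":-40},{"dx":300,"dy":250,"dz":0,"yaw":-40},{"dx":300,"dy":250,"dz":0,"yaw":-40},{"dx":300,"dy":250,"dz":0,"yaw":-40},{"dx":300,"dy":250,"dz":0,"yaw":-40},{"dx":300,"dy":250,"dz":0,"yaw":-40},{"dx":300,"dy":250,"dz":0,"yaw":-40},{"dx":300,"dy":250,"dz":0,"yaw":-40},{"dx":300,"dy":250,"dz":0,"yaw":-40}]'
python3 - <<'E'
from h import *
st(); to(.43,.043,.2,-.175)
E
```

```text
0.1 tcp [ 0.184  -0.5708  0.2304] yaw 1.8826 F [-0.4  1.  -0.3] g 85.5 q1,6 [-0.93 -0.33]
d [508.7 422.4  31.1] yaw -62.1 | q6 -0.33invalid input
```

```bash
python3 -m jog '[{"dx":30,"dy":25,"dz":0,"yaw":-4,"fingers":85}]'; echo; python3 -m jog '[{"dx":200,"dy":160,"dz":0,"yaw":-40,"fingers":85},{"dx":200,"dy":160,"dz":0,"yaw":-40,"fingers":85}]'
```

```text
time_s: 0.18
tcp_pos: [0.197, -0.5367, 0.2273]
ee_rot: [-3.139, -0.006, 1.948]
contact_force: [2.2, 0.9, -1.4]
gripper_width: 1.001

time_s: 0.35
tcp_pos: [0.2225, -0.4538, 0.2297]
ee_rot: [-3.141, -0.003, 2.207]
contact_force: [1.0, 0.8, 1.7]
gripper_width: 0.995
```

```bash
python3 -m jog '[{"dx":290,"dy":220,"dz":0,"yaw":-43,"fingers":85},{"dx":290,"dy":220,"dz":0,"yaw":-43,"fingers":85},{"dx":290,"dy":220,"dz":0,"yaw":-43,"fingers":85},{"dx":290,"dy":220,"dz":0,"yaw":-43,"fingers":85},{"dx":290,"dy":220,"dz":0,"yaw":-43,"fingers":85},{"dx":290,"dy":220,"dz":0,"yaw":-43,"fingers":85},{"dx":290,"dy":220,"dz":0,"yaw":-43,"fingers":85},{"dx":290,"dy":220,"dz":0,"yaw":-43,"fingers":85},{"dx":290,"dy":220,"dz":0,"yaw":-43,"fingers":85}]'
python3 - <<'E'
from h import *
st(); to(.43,.043,.2,-.175)
E
```

```text
time_s: 1.1
tcp_pos: [0.2293, -0.1153, 0.2315]
ee_rot: [3.14, 0.001, 2.952]
contact_force: [1.4, 0.7, 0.1]
gripper_width: 0.993
1.1 tcp [ 0.2293 -0.1153  0.2315] yaw 2.9525 F [1.4 0.7 0.1] g 84.8 q1,6 [ 0.41 -0.59]
d [-167.3  193.2   31.9] yaw -0.8 | q6 -0.59
```

```bash
python3 -m jog '[{"dx":-167,"dy":193,"dz":0,"yaw":-1,"fingers":85},{"dx":-167,"dy":193,"dz":0,"yaw":-1,"fingers":85},{"dx":-167,"dy":193,"dz":0,"yaw":-1,"fingers":85},{"dx":-167,"dy":193,"dz":0,"yaw":-1,"fingers":85},{"dx":-167,"dy":193,"dz":0,"yaw":-1,"fingers":85},{"dx":-167,"dy":193,"dz":0,"yaw":-1,"fingers":85},{"dx":-167,"dy":193,"dz":0,"yaw":-1,"fingers":85},{"dx":-167,"dy":193,"dz":0,"yaw":-1,"fingers":85}]'
python3 - <<'E'
from h import *
st(); m=camera_model('wrist'); im=read_camera('wrist'); cv2.imwrite('pics/w1.png',im[:,:,::-1]); print(m['eye'],m['attitude'])
E
```

```text
time_s: 1.77
tcp_pos: [0.4307, 0.0429, 0.2293]
ee_rot: [-3.138, -0.005, 2.971]
contact_force: [-0.1, 0.0, 0.5]
gripper_width: 0.993
1.77 tcp [0.4307 0.0429 0.2293] yaw 2.9713 F [-0.1  0.   0.5] g 84.8 q1,6 [ 0.57 -0.74]
[ 0.41953694 -0.02593579  0.3718254 ] [-0.27664856 -0.0044045   2.97063384]
```

View pics/w1.png

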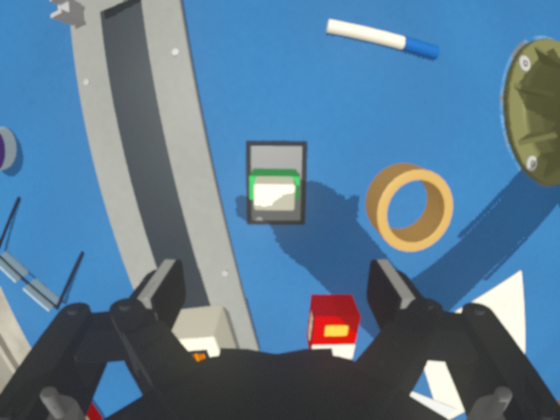

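```bash
cat >> h.py <<'E'
def grip_top(im,m,z,lo=200,near=None):
    h=cv2.cvtColor(im,cv2.COLOR_RGB2HSV); w=((h[...,1]<60)&(h[...,2]>lo)).astype(np.uint8)
    out=[]
    for k in blobs(w,60):
        W=cast('wrist',k[:,0,:],z,m); r=cv2.minAreaRect((W*1000).astype(np.float32)); out.append((np.array(r[0])/1000,np.array(r[1]).round(1),r[2]))
    return out
def lane(im,m,y0,y1):
    "lane edges at z 12 mm by scanning along world x through the picture"
    g=cv2.cvtColor(im,cv2.COLOR_RGB2GRAY).astype(np.float32); E=[]
    for y in np.arange(y0,y1,.004):
        xs=np.arange(.52,.63,.0005); P=proj('wrist',np.c_[xs,np.full_like(xs,y),np.full_like(xs,.012)],m).astype(np.float32)
        if (P<2).any() or (P[:,0]>556).any() or (P[:,1]>416).any(): continue
        v=cv2.remap(g,P[None,:,0],P[None,:,1],cv2.INTER_LINEAR)[0]; d=np.convolve(v,np.r_[np.ones(6),-np.ones(6)],'same')
        i,j=np.argmin(d[15:-15])+15,np.argmax(d[15:-15])+15; E.append((y,xs[i],xs[j]))
    E=np.array(E); E=E[abs(E[:,2]-E[:,1]-.056)<.005]; print(len(E),'width',np.median(E[:,2]-E[:,1]))
    k=np.polyfit(E[:,0],(E[:,1]+E[:,2])/2,1); print('lane x = %.4f*y + %.4f'%tuple(k)); return E
E
python3 - <<'E'
from h import *
im=cv2.imread('pics/w1.png')[:,:,::-1].copy()
m=camera_model('wrist')
for o in grip_top(im,m,.095): print(o)
print(proj('wrist',[observe()['tcp_pos'],[.43,.043,.0]],m))
lane(im,m,-.15,.12)
h=cv2.cvtColor(im,cv2.COLOR_RGB2HSV); d=((h[...,2]<75)).astype(np.uint8)
for k in blobs(d[130:235,235:320].copy(),800):
    W=cast('wrist',k[:,0,:]+[235,130],.003,m); r=cv2.minAreaRect((W*1000).astype(np.float32)); print('mat',r)
E
```

```text
(array([0.25636841, 0.36083994]), array([ 59.4, 170.2]), 22.585269927978516)
(array([0.39687662, 0.22448849]), array([21.4, 49.9]), 75.4768295288086)
(array([0.54191608, 0.19345837]), array([30.7, 42.4]), 88.2322006225586)
(array([0.85175372, 0.17526022]), array([94.7, 42.2]), 46.464298248291016)
(array([0.13991005, 0.24397417]), array([ 68. , 176.9]), 41.86054611206055)
(array([0.43139651, 0.03903936]), array([23.3, 35.9]), 78.54265594482422)
(array([ 0.32600476, -0.09130434]), array([12.2, 71.3]), 72.28882598876953)
[[275.90474653 266.69684802]
 [275.5748061  179.37513131]]
68 width 0.05599999999999383
lane x = -0.0112*y + 0.5745
```

```bash
python3 - <<'E'
from h import *
to(.431,.040,.060,-.19)
m=camera_model('wrist'); print('mat corners',cast('wrist',[[247,142],[306,142],[247,223],[306,223]],.003,m).round(4).tolist())
E
```

```text
d [ -1.7  -1.5 170.5] yaw 1.1 | q6 -0.74
mat corners [[0.4544, -0.006], [0.3884, 0.0055], [0.4728, 0.0889], [0.4029, 0.1011]]
```

```bash
python3 -m jog '[{"dx":-1,"dy":-2,"dz":60,"yaw":1,"fingers":60},{"dx":-1,"dy":-2,"dz":100,"yaw":1,"fingers":60},{"dx":-1,"dy":-2,"dz":130,"yaw":1,"fingers":60},{"dx":-1,"dy":-2,"dz":150,"yaw":1,"fingers":60},{"dx":-1,"dy":-2,"dz":170,"yaw":1,"fingers":60},{"dx":-1,"dy":-2,"dz":170,"yaw":1,"fingers":60},{"dx":-1,"dy":-2,"dz":170,"yaw":1,"fingers":20},{"dx":-1,"dy":-2,"dz":170,"yaw":1,"fingers":20},{"dx":-1,"dy":-2,"dz":170,"yaw":1,"fingers":20},{"dx":-1,"dy":-2,"dz":170,"yaw":1,"fingers":20},{"dx":-1,"dy":-2,"dz":170,"yaw":1,"fingers":20},{"dx":-1,"dy":-2,"dz":170,"yaw":1,"fingers":20}]' 50
python3 - <<'E'
from h import *
st()
to(.573-.012*.178,.178,.16,.012)
E
```

```text
time_s: 2.82
tcp_pos: [0.4318, 0.0399, 0.0644]
ee_rot: [3.14, 0.003, 2.953]
contact_force: [-3.6, -0.3, 7.0]
gripper_width: 0.416
2.82 tcp [0.4318 0.0399 0.0644] yaw 2.9529 F [-3.6 -0.3  7. ] g 35.5 q1,6 [ 0.56 -0.75]
d [-110.9  161.9  -95. ] yaw -11.5 | q6 -0.75
```

```bash
python3 -m jog '[{"dx":0,"dy":0,"dz":-40,"yaw":0,"fingers":20},{"dx":0,"dy":0,"dz":-80,"yaw":0,"fingers":20},{"dx":-50,"dy":70,"dz":-96,"yaw":-6,"fingers":20},{"dx":-111,"dy":155,"dz":-96,"yaw":-11.5,"fingers":20},{"dx":-111,"dy":155,"dz":-96,"yaw":-11.5,"fingers":20},{"dx":-111,"dy":155,"dz":-96,"yaw":-11.5,"fingers":20},{"dx":-111,"dy":155,"dz":-96,"yaw":-11.5,"fingers":20},{"dx":-111,"dy":155,"dz":-96,"yaw":-11.5,"fingers":20},{"dx":-111,"dy":155,"dz":-96,"yaw":-11.5,"fingers":20}]'
python3 - <<'E'
from h import *
s=st(); to(.571,.172,.078,.012,s)
m=camera_model('wrist'); im=read_camera('wrist'); cv2.imwrite('pics/w2.png',im[:,:,::-1]); lane(im,m,-.05,.19)
E
```

```text
time_s: 3.57
tcp_pos: [0.5692, 0.1719, 0.1568]
ee_rot: [-3.141, -0.002, -3.129]
contact_force: [-0.0, 0.2, -1.7]
gripper_width: 0.414
3.57 tcp [0.5692 0.1719 0.1568] yaw -3.1292 F [-0.   0.2 -1.7] g 35.4 q1,6 [ 0.63 -0.62]
d [-2.   0.2 78.8] yaw 0.0 | q6 -0.62
48 width 0.05549999999999389
lane x = -0.0135*y + 0.5739
```

View pics/w2.png

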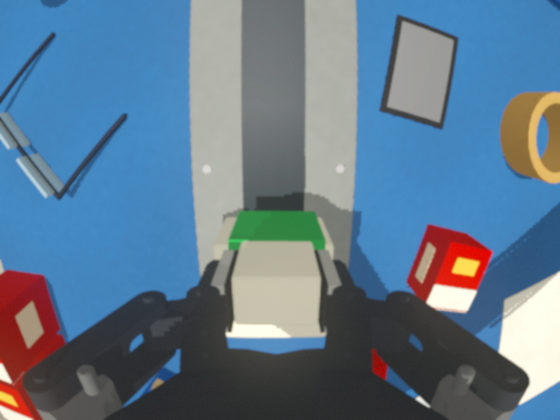

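```bash
python3 -m jog '[{"dx":-2,"dy":0,"dz":30,"yaw":0,"fingers":20},{"dx":-2,"dy":0,"dz":60,"yaw":0,"fingers":20},{"dx":-2,"dy":0,"dz":70,"yaw":0,"fingers":20},{"dx":-2,"dy":0,"dz":76,"yaw":0,"fingers":20},{"dx":-2,"dy":0,"dz":79,"yaw":0,"fingers":20},{"dx":-2,"dy":0,"dz":80,"yaw":0,"fingers":20},{"dx":-2,"dy":0,"dz":80,"yaw":0,"fingers":20},{"dx":-2,"dy":0,"dz":80,"yaw":0,"fingers":20}]'
python3 -m jog '[{"dx":0,"dy":1,"dz":0,"yaw":0,"fingers":20},{"dx":0,"dy":2,"dz":0,"yaw":0,"fingers":20},{"dx":0,"dy":3,"dz":0,"yaw":0,"fingers":20},{"dx":0,"dy":4,"dz":0,"yaw":0,"fingers":20},{"dx":0,"dy":5,"dz":0,"yaw":0,"fingers":20},{"dx":0,"dy":5,"dz":0,"yaw":0,"fingers":20}]'
```

```text
time_s: 4.28
tcp_pos: [0.5716, 0.1713, 0.0796]
ee_rot: [3.14, 0.002, -3.13]
contact_force: [0.3, 1.3, -0.7]
gripper_width: 0.415
time_s: 4.78
tcp_pos: [0.5708, 0.1762, 0.0778]
ee_rot: [3.142, -0.0, -3.13]
contact_force: [-0.2, 0.4, -1.4]
gripper_width: 0.413
```

```bash
python3 -m jog '[{"dx":0,"dy":1,"dz":1,"yaw":0,"fingers":20},{"dx":0,"dy":2,"dz":2,"yaw":0,"fingers":20},{"dx":0,"dy":3,"dz":3,"yaw":0,"fingers":20},{"dx":0,"dy":3,"dz":3,"yaw":0,"fingers":20},{"dx":0,"dy":3,"dz":3,"yaw":0,"fingers":20}]'
python3 -m jog '[{"dx":0,"dy":1,"dz":1,"yaw":0,"fingers":20},{"dx":0,"dy":2,"dz":1,"yaw":0,"fingers":20},{"dx":0,"dy":2,"dz":1,"yaw":0,"fingers":20},{"dx":0,"dy":2,"dz":1,"yaw":0,"fingers":20}]'
```

```text
time_s: 5.2
tcp_pos: [0.5709, 0.1777, 0.075]
ee_rot: [-3.139, -0.0, -3.13]
contact_force: [-0.2, -6.3, 0.1]
gripper_width: 0.411
time_s: 5.53
tcp_pos: [0.571, 0.1778, 0.0745]
ee_rot: [-3.136, -0.001, -3.131]
contact_force: [-0.2, -11.5, 2.7]
gripper_width: 0.417
```

```bash
python3 -m jog '[{"dx":0,"dy":-2,"dz":0,"yaw":0,"fingers":20},{"dx":0,"dy":-3,"dz":1,"yaw":0,"fingers":20},{"dx":0,"dy":-3,"dz":1,"yaw":0,"fingers":20},{"dx":0,"dy":-3,"dz":1,"yaw":0,"fingers":60},{"dx":0,"dy":-3,"dz":1,"yaw":0,"fingers":60},{"dx":0,"dy":-3,"dz":1,"yaw":0,"fingers":60},{"dx":0,"dy":-3,"dz":1,"yaw":0,"fingers":60},{"dx":0,"dy":-3,"dz":-20,"yaw":0,"fingers":60},{"dx":0,"dy":-3,"dz":-50,"yaw":0,"fingers":60},{"dx":0,"dy":-3,"dz":-90,"yaw":0,"fingers":84},{"dx":0,"dy":-3,"dz":-130,"yaw":0,"fingers":84},{"dx":0,"dy":-3,"dz":-130,"yaw":0,"fingers":84}]'
python3 - <<'E'
from h import *
s=st()
im=read_camera('top'); cv2.imwrite('pics/top1.png',im[:,:,::-1])
for k in blobs(red(im),80):
    r=cv2.minAreaRect(k); print('red',np.round(r[0]),np.round(r[1]),round(r[2]),cast('top',r[0],.054).round(3))
to(.388,.235,.2,-.2,s)
E
```

```text
time_s: 6.53
tcp_pos: [0.5739, 0.1786, 0.2142]
ee_rot: [3.137, 0.014, -3.13]
contact_force: [0.3, -0.6, 2.3]
gripper_width: 0.982
6.53 tcp [0.5739 0.1786 0.2142] yaw -3.1296 F [ 0.3 -0.6  2.3] g 83.9 q1,6 [ 0.64 -0.63]
red [182. 275.] [20. 23.] 18 [[0.384 0.225]]
red [445. 247.] [23. 16.] 75 [[ 0.49  -0.414]]
red [128. 237.] [24. 28.] 90 [[0.469 0.368]]
red [173.  77.] [53. 25.] 68 [[0.907 0.305]]
red [132.  62.] [20. 25.] 90 [[0.944 0.422]]
red [72. 72.] [76. 46.] 3 [[0.905 0.577]]
d [185.3  58.5  11.9] yaw 12.1 | q6 -0.63
```

```bash
python3 -m jog '[{"dx":185,"dy":58,"dz":0,"yaw":12,"fingers":84},{"dx":185,"dy":58,"dz":0,"yaw":12,"fingers":84},{"dx":185,"dy":58,"dz":0,"yaw":12,"fingers":84},{"dx":185,"dy":58,"dz":0,"yaw":12,"fingers":84},{"dx":185,"dy":58,"dz":0,"yaw":12,"fingers":84},{"dx":185,"dy":58,"dz":0,"yaw":12,"fingers":84},{"dx":185,"dy":58,"dz":0,"yaw":12,"fingers":84},{"dx":185,"dy":58,"dz":0,"yaw":12,"fingers":84}]'
cat >> h.py <<'E'
def carton(tag,ztop=.054):
    s=st(); m=camera_model('wrist'); im=read_camera('wrist'); cv2.imwrite(f'pics/{tag}.png',im[:,:,::-1])
    h=cv2.cvtColor(im,cv2.COLOR_RGB2HSV).astype(int)
    # lit top face: bright red, yellow label, white band; sides are darker
    c=proj('wrist',[s['tcp_pos'][0],s['tcp_pos'][1],ztop],m)[0].astype(int); print('px',c)
    rb=red(im)&(h[...,2]>190); w=((h[...,1]<60)&(h[...,2]>215)); y=((h[...,0]>15)&(h[...,0]<35)&(h[...,1]>90)&(h[...,2]>190))
    for nm,k0 in(('bright red',rb),('white',w)):
        for k in blobs(np.asarray(k0).astype(np.uint8),150):
            W=cast('wrist',k[:,0,:],ztop,m); r=cv2.minAreaRect((W*1000).astype(np.float32))
            if np.hypot(*(np.array(r[0])/1000-s['tcp_pos'][:2]))<.09: print(nm,np.round(r[0],1),np.round(r[1],1),round(r[2],1))
    print('V at red px',np.percentile(h[...,2][red(im)>0],[5,25,50,75,95]))
    return im
E
python3 -c "
from h import *
carton('w3')"
```

```text
time_s: 7.25
tcp_pos: [0.3852, 0.234, 0.2035]
ee_rot: [3.141, -0.0, 2.945]
contact_force: [0.7, 0.2, -0.1]
gripper_width: 0.984
7.25 tcp [0.3852 0.234  0.2035] yaw 2.9446 F [ 0.7  0.2 -0.1] g 84.1 q1,6 [ 1.   -1.19]
px [275 194]
bright red [386.6 224.4] [32.9 52.6] 78.5
V at red px [103. 110. 130. 188. 202.]
```

View pics/w3.png

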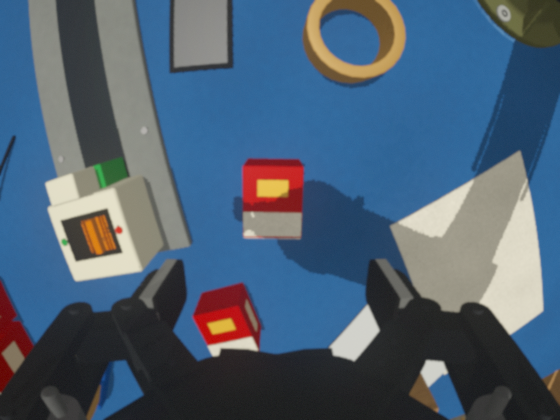

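```bash
cat >> h.py <<'E'
def ctop(im,m,c,ztop=.054,rad=.075,thr=150):
    "top face of the carton near world point c: lit red + label + band, minAreaRect in world mm"
    h=cv2.cvtColor(im,cv2.COLOR_RGB2HSV).astype(int)
    k=(red(im)>0)&(h[...,2]>thr)|(h[...,1]<60)&(h[...,2]>140)|(h[...,0]>12)&(h[...,0]<35)&(h[...,1]>80)&(h[...,2]>150)
    k=cv2.morphologyEx(k.astype(np.uint8),cv2.MORPH_OPEN,np.ones((3,3)))
    for b in blobs(k,400):
        W=cast('wrist',b[:,0,:],ztop,m); r=cv2.minAreaRect((W*1000).astype(np.float32))
        if np.hypot(*(np.array(r[0])/1000-c))<rad: print('top face',np.round(r[0],1),np.round(r[1],1),round(r[2],1),'px',cv2.boundingRect(b))
E
python3 - <<'E'
from h import *
m=camera_model('wrist'); im=cv2.imread('pics/w3.png')[:,:,::-1].copy()
s=observe(); ctop(im,m,s['tcp_pos'][:2]); print(cast('wrist',[[247,167],[302,167],[302,240],[243,240]],.054,m).round(4).tolist())
E
```

```text
top face [395.6 262.2] [26.2 54.7] 78.7 px (243, 212, 58, 27)
top face [386.9 224.1] [36.6 54.4] 78.4 px (243, 165, 60, 40)
[[0.4061, 0.2033], [0.3572, 0.2132], [0.3696, 0.2829], [0.4255, 0.2717]]
```

```bash
python3 -c "
from h import *
to(.3906,.2404,.026,-.199)"
```

```text
d [ -3.8   7.6 177.3] yaw 0.1 | q6 -1.19
```

```bash
python3 -m jog '[{"dx":-4,"dy":7.5,"dz":40,"yaw":0,"fingers":85},{"dx":-4,"dy":7.5,"dz":80,"yaw":0,"fingers":85},{"dx":-4,"dy":7.5,"dz":120,"yaw":0,"fingers":85},{"dx":-4,"dy":7.5,"dz":150,"yaw":0,"fingers":85},{"dx":-4,"dy":7.5,"dz":170,"yaw":0,"fingers":85},{"dx":-4,"dy":7.5,"dz":177,"yaw":0,"fingers":85},{"dx":-4,"dy":7.5,"dz":177,"yaw":0,"fingers":40},{"dx":-4,"dy":7.5,"dz":177,"yaw":0,"fingers":40},{"dx":-4,"dy":7.5,"dz":177,"yaw":0,"fingers":40},{"dx":-4,"dy":7.5,"dz":177,"yaw":0,"fingers":40},{"dx":-4,"dy":7.5,"dz":177,"yaw":0,"fingers":40}]' 50
python3 -c "
from h import *
s=st();to(.572,.120,.15,.012)"
```

```text
time_s: 8.22
tcp_pos: [0.3915, 0.2413, 0.0288]
ee_rot: [3.139, 0.002, 2.944]
contact_force: [0.9, 0.2, 4.2]
gripper_width: 0.645
8.22 tcp [0.3915 0.2413 0.0288] yaw 2.944 F [0.9 0.2 4.2] g 55.0 q1,6 [ 0.99 -1.19]
d [-201.   -83.2 -121.1] yaw -12.0 | q6 -1.19
```

```bash
python3 -m jog '[{"dx":0,"dy":0,"dz":-40,"yaw":0,"fingers":40},{"dx":0,"dy":0,"dz":-80,"yaw":0,"fingers":40},{"dx":-20,"dy":-10,"dz":-110,"yaw":-1,"fingers":40},{"dx":-201,"dy":-85,"dz":-121,"yaw":-12,"fingers":40},{"dx":-201,"dy":-85,"dz":-121,"yaw":-12,"fingers":40},{"dx":-201,"dy":-85,"dz":-121,"yaw":-12,"fingers":40},{"dx":-201,"dy":-85,"dz":-121,"yaw":-12,"fingers":40},{"dx":-201,"dy":-85,"dz":-121,"yaw":-12,"fingers":40},{"dx":-201,"dy":-85,"dz":-121,"yaw":-12,"fingers":40},{"dx":-201,"dy":-85,"dz":-121,"yaw":-12,"fingers":40}]'
python3 -c "
from h import *
s=st();to(.5715,.122,.046,.012); im=read_camera('wrist'); cv2.imwrite('pics/w4.png',im[:,:,::-1]); read_camera
m=camera_model('wrist'); ctop(im,m,s['tcp_pos'][:2],s['tcp_pos'][2]+.025)"
```

```text
time_s: 9.05
tcp_pos: [0.5711, 0.116, 0.1455]
ee_rot: [-3.141, -0.004, -3.133]
contact_force: [-1.1, 0.6, -5.8]
gripper_width: 0.644
9.05 tcp [0.5711 0.116  0.1455] yaw -3.1333 F [-1.1  0.6 -5.8] g 55.0 q1,6 [ 0.54 -0.54]
d [-0.8  6.1 99.5] yaw -0.2 | q6 -0.54
top face [571.8 138.8] [59.  24.2] 0.0 px (208, 311, 132, 43)
top face [572.6  63. ] [127.   66.1] 88.8 px (187, 0, 174, 311)
```

View pics/w4.png

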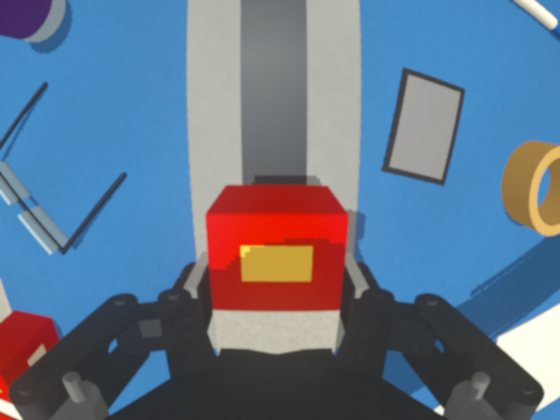

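```bash
python3 -m jog '[{"dx":0,"dy":5,"dz":30,"yaw":0,"fingers":40},{"dx":0,"dy":5,"dz":60,"yaw":0,"fingers":40},{"dx":0,"dy":5,"dz":80,"yaw":0,"fingers":40},{"dx":0,"dy":5,"dz":90,"yaw":0,"fingers":40},{"dx":0,"dy":5,"dz":97,"yaw":0,"fingers":40},{"dx":0,"dy":5,"dz":100,"yaw":0,"fingers":40},{"dx":0,"dy":5,"dz":100,"yaw":0,"fingers":40},{"dx":0,"dy":5,"dz":100,"yaw":0,"fingers":40}]'
python3 -m jog '[{"dx":0,"dy":1,"dz":1,"yaw":0,"fingers":40},{"dx":0,"dy":2,"dz":2,"yaw":0,"fingers":40},{"dx":0,"dy":4,"dz":3,"yaw":0,"fingers":40},{"dx":0,"dy":6,"dz":3,"yaw":0,"fingers":40},{"dx":0,"dy":6,"dz":3,"yaw":0,"fingers":40},{"dx":0,"dy":6,"dz":3,"yaw":0,"fingers":40}]'
```

```text
time_s: 9.77
tcp_pos: [0.5716, 0.1231, 0.0495]
ee_rot: [3.141, 0.002, -3.129]
contact_force: [-0.1, 0.3, -5.3]
gripper_width: 0.644
time_s: 10.27
tcp_pos: [0.5708, 0.1287, 0.0449]
ee_rot: [3.142, 0.0, -3.13]
contact_force: [0.7, 0.3, -5.8]
gripper_width: 0.641
```

```bash
python3 -m jog '[{"dx":0,"dy":0,"dz":1,"yaw":0,"fingers":40},{"dx":0,"dy":0.5,"dz":2,"yaw":0,"fingers":40},{"dx":0,"dy":1,"dz":2.5,"yaw":0,"fingers":40},{"dx":0,"dy":1.5,"dz":2.5,"yaw":0,"fingers":40},{"dx":0,"dy":1.5,"dz":2.5,"yaw":0,"fingers":40}]'
python3 -m jog '[{"dx":0,"dy":1,"dz":0,"yaw":0,"fingers":40},{"dx":0,"dy":2,"dz":0,"yaw":0,"fingers":40},{"dx":0,"dy":2,"dz":0,"yaw":0,"fingers":40}]'
```

```text
time_s: 10.68
tcp_pos: [0.5707, 0.1302, 0.0422]
ee_rot: [3.142, -0.0, -3.13]
contact_force: [1.2, 0.0, -5.7]
gripper_width: 0.644
time_s: 10.93
tcp_pos: [0.5707, 0.1319, 0.0423]
ee_rot: [-3.141, -0.0, -3.13]
contact_force: [-0.7, -1.8, -5.4]
gripper_width: 0.644
```

```bash
python3 -m jog '[{"dx":0,"dy":1,"dz":1,"yaw":0,"fingers":40},{"dx":0,"dy":2,"dz":1,"yaw":0,"fingers":40},{"dx":0,"dy":2.5,"dz":1,"yaw":0,"fingers":40},{"dx":0,"dy":2.5,"dz":1,"yaw":0,"fingers":40}]'
python3 -m jog '[{"dx":0,"dy":0,"dz":0.5,"yaw":0,"fingers":40},{"dx":0,"dy":-1,"dz":1,"yaw":0,"fingers":40},{"dx":0,"dy":-1.5,"dz":1,"yaw":0,"fingers":40},{"dx":0,"dy":-1.5,"dz":1,"yaw":0,"fingers":40}]'
```

```text
time_s: 11.27
tcp_pos: [0.5708, 0.132, 0.0418]
ee_rot: [-3.137, -0.001, -3.131]
contact_force: [0.7, -10.4, -2.2]
gripper_width: 0.639
time_s: 11.6
tcp_pos: [0.5709, 0.1319, 0.0409]
ee_rot: [-3.14, 0.0, -3.13]
contact_force: [-0.2, -7.0, -1.7]
gripper_width: 0.649
```

```bash
python3 -m jog '[{"dx":0,"dy":-1,"dz":0.5,"yaw":0,"fingers":40},{"dx":0,"dy":-1,"dz":0.5,"yaw":0,"fingers":40},{"dx":0,"dy":-1,"dz":0.5,"yaw":0,"fingers":85},{"dx":0,"dy":-1,"dz":0.5,"yaw":0,"fingers":85},{"dx":0,"dy":-1,"dz":0.5,"yaw":0,"fingers":85},{"dx":0,"dy":-1,"dz":0.5,"yaw":0,"fingers":85},{"dx":0,"dy":-1,"dz":-25,"yaw":0,"fingers":85},{"dx":0,"dy":-20,"dz":-60,"yaw":0,"fingers":85},{"dx":0,"dy":-40,"dz":-100,"yaw":0,"fingers":85},{"dx":0,"dy":-40,"dz":-130,"yaw":0,"fingers":85},{"dx":0,"dy":-40,"dz":-150,"yaw":0,"fingers":85},{"dx":0,"dy":-40,"dz":-150,"yaw":0,"fingers":85}]'
python3 -c "
from h import *
s=st(); im=read_camera('wrist'); cv2.imwrite('pics/w5.png',im[:,:,::-1])
m=camera_model('wrist'); ctop(im,m,s['tcp_pos'][:2],.066)
for o in grip_top(im,m,.104,150): print(o) 
im=read_camera('top'); cv2.imwrite('pics/top2.png',im[:,:,::-1])
for k in blobs(red(im),80):
    r=cv2.minAreaRect(k); print('red',np.round(r[0]),np.round(r[1]),round(r[2]),cast('top',r[0],.054).round(3))"
```

```text
time_s: 12.6
tcp_pos: [0.5735, 0.0932, 0.1971]
ee_rot: [3.139, 0.01, -3.13]
contact_force: [1.1, -1.0, 0.3]
gripper_width: 0.996
12.6 tcp [0.5735 0.0932 0.1971] yaw -3.1302 F [ 1.1 -1.   0.3] g 85.1 q1,6 [ 0.51 -0.5 ]
top face [569.8 111.9] [53.7 52.7] 0.7 px (249, 191, 62, 58)
top face [578.6  88.1] [108.9 339.5] 1.0 px (205, 0, 122, 350)
(array([0.35414371, 0.34083646]), array([ 40.1, 118.9]), 46.799346923828125)
(array([0.97697675, 0.36290158]), array([105.5,  20.4]), 57.293209075927734)
(array([0.2222626 , 0.25755121]), array([ 79.8, 226.7]), 48.33000183105469)
(array([0.75655396, 0.11573405]), array([ 8. , 41.1]), 43.20891189575195)
(array([0.79318158, 0.07659715]), array([ 8. , 42.5]), 43.5876579284668)
(array([0.77721533, 0.07261298]), array([ 5.7, 36.2]), 43.56976318359375)
(array([0.47339819, 0.04020734]), array([59. , 38.3]), 79.88538360595703)
(array([ 0.37809857, -0.07062057]), array([13.9, 71.7]), 72.66297912597656)
(array([0.53575909, 0.01021445]), array([ 32.8, 154.9]), 0.7112617492675781)
(array([0.57770593, 0.07888761]), array([ 93.6, 291.6]), 0.9609931111335754)
(array([0.84293378, 0.08654124]), array([394.4,  86.3]), 77.01803588867188)
red [445. 247.] [23. 16.] 76 [[ 0.49  -0.414]]
red [111.  74.] [153.  47.] 3 [[0.905 0.473]]
```

View pics/w5.png

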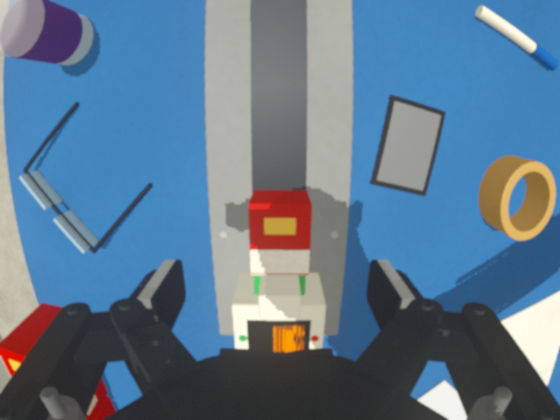

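```bash
python3 -c "
from h import *
to(.571,.177,.075,.012)"
python3 -m jog '[{"dx":2,"dy":40,"dz":0,"yaw":0,"fingers":60},{"dx":2,"dy":80,"dz":30,"yaw":0,"fingers":60},{"dx":2,"dy":84,"dz":60,"yaw":0,"fingers":60},{"dx":2,"dy":84,"dz":90,"yaw":0,"fingers":60},{"dx":2,"dy":84,"dz":108,"yaw":0,"fingers":60},{"dx":2,"dy":84,"dz":116,"yaw":0,"fingers":60},{"dx":2,"dy":84,"dz":120,"yaw":0,"fingers":60},{"dx":2,"dy":84,"dz":120,"yaw":0,"fingers":60}]'
```

```text
d [ -0.2  83.2 116.3] yaw -0.0 | q6 -0.5
time_s: 13.37
tcp_pos: [0.568, 0.1768, 0.0696]
ee_rot: [-3.141, -0.001, -3.13]
contact_force: [0.1, -0.2, 0.1]
gripper_width: 0.703
```

```bash
python3 -m jog '[{"dx":-3,"dy":0,"dz":-4,"yaw":0,"fingers":60},{"dx":-3,"dy":0,"dz":-4,"yaw":0,"fingers":20},{"dx":-3,"dy":0,"dz":-4,"yaw":0,"fingers":20},{"dx":-3,"dy":0,"dz":-4,"yaw":0,"fingers":20},{"dx":-3,"dy":0,"dz":-4,"yaw":0,"fingers":20},{"dx":-3,"dy":0,"dz":-4,"yaw":0,"fingers":20}]' 50
python3 -m jog '[{"dx":0,"dy":0,"dz":-10,"yaw":0,"fingers":20},{"dx":0,"dy":0,"dz":-20,"yaw":0,"fingers":20},{"dx":0,"dy":0,"dz":-40,"yaw":0,"fingers":20},{"dx":0,"dy":0,"dz":-70,"yaw":0,"fingers":20},{"dx":0,"dy":-20,"dz":-80,"yaw":0,"fingers":20},{"dx":0,"dy":-100,"dz":-80,"yaw":0,"fingers":20},{"dx":0,"dy":-100,"dz":-80,"yaw":0,"fingers":20},{"dx":0,"dy":-100,"dz":-80,"yaw":0,"fingers":20},{"dx":0,"dy":-100,"dz":-80,"yaw":0,"fingers":20}]'
python3 -c "
from h import *
s=st(); im=read_camera('top'); cv2.imwrite('pics/top3.png',im[:,:,::-1])
for k in blobs(red(im),80):
    r=cv2.minAreaRect(k); print('red',np.round(r[0]),np.round(r[1]),round(r[2]),cast('top',r[0],.054).round(3))"
```

```text
time_s: 13.87
tcp_pos: [0.5721, 0.1774, 0.0763]
ee_rot: [3.14, 0.003, -3.13]
contact_force: [-1.4, 0.1, 5.0]
gripper_width: 0.411
time_s: 14.62
tcp_pos: [0.5724, 0.0753, 0.1551]
ee_rot: [3.141, 0.0, -3.133]
contact_force: [0.1, -0.1, -1.5]
gripper_width: 0.409
14.62 tcp [0.5724 0.0753 0.1551] yaw -3.1328 F [ 0.1 -0.1 -1.5] g 34.9 q1,6 [ 0.48 -0.47]
red [445. 247.] [23. 16.] 76 [[ 0.49  -0.414]]
red [232. 204.] [18. 24.] 5 [[0.567 0.119]]
red [111.  74.] [153.  47.] 3 [[0.905 0.473]]
```

```bash
python3 -m jog '[{"dx":0,"dy":1,"dz":30,"yaw":0,"fingers":20},{"dx":0,"dy":1,"dz":55,"yaw":0,"fingers":20},{"dx":0,"dy":1,"dz":66,"yaw":0,"fingers":20},{"dx":0,"dy":1,"dz":71,"yaw":0,"fingers":20},{"dx":0,"dy":2,"dz":74,"yaw":0,"fingers":20},{"dx":0,"dy":3,"dz":76,"yaw":0,"fingers":20},{"dx":0,"dy":4,"dz":77,"yaw":0,"fingers":20},{"dx":0,"dy":5,"dz":77,"yaw":0,"fingers":20},{"dx":0,"dy":5.5,"dz":77,"yaw":0,"fingers":20},{"dx":0,"dy":5.5,"dz":77,"yaw":0,"fingers":20}]'
python3 -m jog '[{"dx":0,"dy":0.5,"dz":0.5,"yaw":0,"fingers":20},{"dx":0,"dy":1,"dz":1,"yaw":0,"fingers":20},{"dx":0,"dy":1,"dz":1,"yaw":0,"fingers":20}]'
```

```text
time_s: 15.5
tcp_pos: [0.5727, 0.0829, 0.0781]
ee_rot: [3.141, 0.001, -3.13]
contact_force: [0.1, 0.1, -2.1]
gripper_width: 0.414
time_s: 15.75
tcp_pos: [0.5724, 0.0833, 0.0765]
ee_rot: [-3.141, 0.0, -3.13]
contact_force: [0.8, -1.1, -1.7]
gripper_width: 0.409
```

```bash
python3 -m jog '[{"dx":0,"dy":-0.5,"dz":1,"yaw":0,"fingers":20},{"dx":0,"dy":-0.5,"dz":1,"yaw":0,"fingers":20},{"dx":0,"dy":-0.5,"dz":1,"yaw":0,"fingers":60},{"dx":0,"dy":-0.5,"dz":1,"yaw":0,"fingers":60},{"dx":0,"dy":-0.5,"dz":1,"yaw":0,"fingers":60},{"dx":0,"dy":-0.5,"dz":1,"yaw":0,"fingers":60},{"dx":0,"dy":-0.5,"dz":-20,"yaw":0,"fingers":60},{"dx":0,"dy":-0.5,"dz":-60,"yaw":0,"fingers":60},{"dx":0,"dy":-0.5,"dz":-100,"yaw":0,"fingers":85},{"dx":0,"dy":-0.5,"dz":-130,"yaw":0,"fingers":85},{"dx":0,"dy":-0.5,"dz":-130,"yaw":0,"fingers":85}]'
python3 -c "
from h import *
s=st();to(.475,.36,.21,0)
m=camera_model('wrist');im=read_camera('wrist'); cv2.imwrite('pics/w6.png',im[:,:,::-1])
print('grip', [o for o in grip_top(im,m,.104,150) if np.hypot(*(o[0]-s['tcp_pos'][:2]))<.1])
for k in blobs(red(im),150): print(cv2.boundingRect(k), cast('wrist',[k[:,0,:].mean(0)],.06,m).round(3))
im=read_camera('scene')
for k in blobs(red(im),100): print('scene',cv2.boundingRect(k), cast('scene',[k[:,0,:].mean(0)],.035).round(3))"
```

```text
time_s: 16.67
tcp_pos: [0.575, 0.0832, 0.215]
ee_rot: [3.139, 0.012, -3.13]
contact_force: [-0.5, 0.8, 1.5]
gripper_width: 0.995
16.67 tcp [0.575  0.0832 0.215 ] yaw -3.1299 F [-0.5  0.8  1.5] g 85.0 q1,6 [ 0.49 -0.48]
d [ 96.8 278.    4.5] yaw 0.7 | q6 -0.48
grip [(array([0.57142041, 0.08016056]), array([35.7, 30.9]), 0.8871436715126038), (array([ 0.53634564, -0.00249454]), array([ 34.2, 166.1]), 0.7118284106254578), (array([0.57986389, 0.0736227 ]), array([ 97.7, 318.1]), 1.2054487466812134)]
(86, 370, 35, 50) [[0.846 0.416]]
(8, 304, 55, 63) [[0.942 0.302]]
(253, 207, 58, 44) [[0.571 0.123]]
scene (509, 390, 36, 30) [[0.852 0.619]]
scene (358, 346, 134, 74) [[0.886 0.411]]
scene (320, 226, 27, 32) [[0.572 0.128]]
scene (417, 224, 29, 30) [[0.482 0.379]]
scene (158, 168, 29, 24) [[ 0.498 -0.395]]
```

```bash
python3 -m jog '[{"dx":97,"dy":280,"dz":5,"yaw":0,"fingers":85},{"dx":97,"dy":280,"dz":5,"yaw":0,"fingers":85},{"dx":97,"dy":280,"dz":5,"yaw":0,"fingers":85},{"dx":97,"dy":280,"dz":5,"yaw":0,"fingers":85},{"dx":97,"dy":280,"dz":5,"yaw":0,"fingers":85},{"dx":97,"dy":280,"dz":5,"yaw":0,"fingers":85},{"dx":97,"dy":280,"dz":5,"yaw":0,"fingers":85},{"dx":97,"dy":280,"dz":5,"yaw":0,"fingers":85},{"dx":97,"dy":280,"dz":5,"yaw":0,"fingers":85},{"dx":97,"dy":280,"dz":5,"yaw":0,"fingers":85}]'
python3 -c "
from h import *
s=st(); m=camera_model('wrist'); im=read_camera('wrist'); cv2.imwrite('pics/w7.png',im[:,:,::-1]); ctop(im,m,s['tcp_pos'][:2])"
```

```text
time_s: 17.6
tcp_pos: [0.4716, 0.3618, 0.2]
ee_rot: [-3.14, -0.001, -3.129]
contact_force: [-0.6, -0.2, -0.6]
gripper_width: 0.999
17.6 tcp [0.4716 0.3618 0.2   ] yaw -3.1289 F [-0.6 -0.2 -0.6] g 85.3 q1,6 [ 0.99 -0.98]
top face [470.8 403.7] [55.7 24.9] 6.9 px (248, 225, 58, 29)
top face [474.5 361.2] [54.7 28.4] 6.1 px (242, 178, 61, 33)
```

View pics/w7.png

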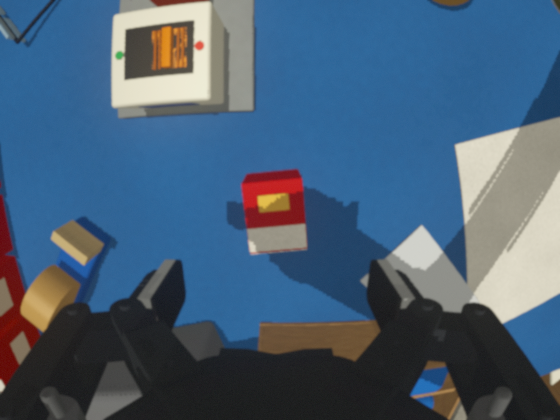

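```bash
python3 -c "
from h import *
to(.4733,.3813,.026,.113)"
```

```text
d [ -1.6  20.3 174.4] yaw -5.8 | q6 -0.98
```

```bash
python3 -m jog '[{"dx":-1.5,"dy":20,"dz":30,"yaw":-6,"fingers":85},{"dx":-1.5,"dy":20,"dz":70,"yaw":-6,"fingers":85},{"dx":-1.5,"dy":20,"dz":110,"yaw":-6,"fingers":85},{"dx":-1.5,"dy":20,"dz":145,"yaw":-6,"fingers":85},{"dx":-1.5,"dy":20,"dz":167,"yaw":-6,"fingers":85},{"dx":-1.5,"dy":20,"dz":174,"yaw":-6,"fingers":85},{"dx":-1.5,"dy":20,"dz":174,"yaw":-6,"fingers":40},{"dx":-1.5,"dy":20,"dz":174,"yaw":-6,"fingers":40},{"dx":-1.5,"dy":20,"dz":174,"yaw":-6,"fingers":40},{"dx":-1.5,"dy":20,"dz":174,"yaw":-6,"fingers":40},{"dx":-1.5,"dy":20,"dz":174,"yaw":-6,"fingers":40}]' 50
python3 -c "
from h import *
s=st();to(.572,.024,.18,.012)"
```

```text
time_s: 18.57
tcp_pos: [0.4744, 0.3828, 0.0302]
ee_rot: [3.139, 0.003, -3.025]
contact_force: [-1.5, -1.2, 7.3]
gripper_width: 0.644
18.57 tcp [0.4744 0.3828 0.0302] yaw -3.0251 F [-1.5 -1.2  7.3] g 55.0 q1,6 [ 1.01 -0.89]
d [ -55.7 -367.4 -150.5] yaw 6.0 | q6 -0.89
```

```bash
python3 -m jog '[{"dx":0,"dy":0,"dz":-40,"yaw":0,"fingers":40},{"dx":0,"dy":0,"dz":-80,"yaw":0,"fingers":40},{"dx":0,"dy":-20,"dz":-115,"yaw":0,"fingers":40},{"dx":-20,"dy":-40,"dz":-145,"yaw":3,"fingers":40},{"dx":-56,"dy":-366,"dz":-150,"yaw":6,"fingers":40},{"dx":-56,"dy":-366,"dz":-150,"yaw":6,"fingers":40},{"dx":-56,"dy":-366,"dz":-150,"yaw":6,"fingers":40},{"dx":-56,"dy":-366,"dz":-150,"yaw":6,"fingers":40},{"dx":-56,"dy":-366,"dz":-150,"yaw":6,"fingers":40},{"dx":-56,"dy":-366,"dz":-150,"yaw":6,"fingers":40},{"dx":-56,"dy":-366,"dz":-150,"yaw":6,"fingers":40},{"dx":-56,"dy":-366,"dz":-150,"yaw":6,"fingers":40}]'
python3 -c "
from h import *
s=st();to(.572,.025,.05,.012)"
```

```text
time_s: 19.57
tcp_pos: [0.5711, 0.0227, 0.1769]
ee_rot: [3.141, -0.001, -3.13]
contact_force: [-0.1, 0.5, -5.0]
gripper_width: 0.644
19.57 tcp [0.5711 0.0227 0.1769] yaw -3.1303 F [-0.1  0.5 -5. ] g 55.0 q1,6 [ 0.39 -0.38]
d [ -1.1   2.2 126.9] yaw -0.0 | q6 -0.38
```

```bash
python3 -m jog '[{"dx":-1,"dy":2,"dz":40,"yaw":0,"fingers":40},{"dx":-1,"dy":2,"dz":80,"yaw":0,"fingers":40},{"dx":-1,"dy":2,"dz":105,"yaw":0,"fingers":40},{"dx":-1,"dy":2,"dz":119,"yaw":0,"fingers":40},{"dx":-1,"dy":2,"dz":125,"yaw":0,"fingers":40},{"dx":-1,"dy":3,"dz":129,"yaw":0,"fingers":40},{"dx":-1,"dy":5,"dz":131,"yaw":0,"fingers":40},{"dx":-1,"dy":7,"dz":131,"yaw":0,"fingers":40},{"dx":-1,"dy":9,"dz":131,"yaw":0,"fingers":40},{"dx":-1,"dy":10,"dz":131,"yaw":0,"fingers":40},{"dx":-1,"dy":10,"dz":131,"yaw":0,"fingers":40},{"dx":-1,"dy":10,"dz":131,"yaw":0,"fingers":40}]'
python3 -m jog '[{"dx":0,"dy":1,"dz":1,"yaw":0,"fingers":40},{"dx":0,"dy":2,"dz":2,"yaw":0,"fingers":40},{"dx":0,"dy":2,"dz":2,"yaw":0,"fingers":40}]'
```

```text
time_s: 20.57
tcp_pos: [0.5726, 0.0352, 0.0469]
ee_rot: [3.141, 0.001, -3.129]
contact_force: [-0.2, -0.2, -4.3]
gripper_width: 0.644
time_s: 20.82
tcp_pos: [0.5721, 0.0371, 0.0439]
ee_rot: [3.142, -0.001, -3.13]
contact_force: [-0.5, -0.2, -5.1]
gripper_width: 0.645
```

```bash
python3 -m jog '[{"dx":0,"dy":0.5,"dz":1,"yaw":0,"fingers":40},{"dx":0,"dy":0.8,"dz":1.5,"yaw":0,"fingers":40},{"dx":0,"dy":0.8,"dz":1.5,"yaw":0,"fingers":40}]'
python3 -m jog '[{"dx":0,"dy":0.5,"dz":0.5,"yaw":0,"fingers":40},{"dx":0,"dy":0.7,"dz":0.5,"yaw":0,"fingers":40},{"dx":0,"dy":0.7,"dz":0.5,"yaw":0,"fingers":40}]'
```

```text
time_s: 21.07
tcp_pos: [0.5723, 0.0373, 0.0428]
ee_rot: [-3.141, -0.0, -3.13]
contact_force: [0.2, -3.2, -4.4]
gripper_width: 0.645
time_s: 21.32
tcp_pos: [0.5723, 0.0377, 0.0426]
ee_rot: [-3.14, -0.0, -3.13]
contact_force: [-0.4, -5.5, -2.9]
gripper_width: 0.642
```

```bash
python3 -m jog '[{"dx":0,"dy":-1,"dz":0.5,"yaw":0,"fingers":40},{"dx":0,"dy":-1.5,"dz":1,"yaw":0,"fingers":40},{"dx":0,"dy":-1.5,"dz":1,"yaw":0,"fingers":40},{"dx":0,"dy":-1.5,"dz":1,"yaw":0,"fingers":85},{"dx":0,"dy":-1.5,"dz":1,"yaw":0,"fingers":85},{"dx":0,"dy":-1.5,"dz":1,"yaw":0,"fingers":85},{"dx":0,"dy":-1.5,"dz":1,"yaw":0,"fingers":85},{"dx":0,"dy":-1.5,"dz":-25,"yaw":0,"fingers":85},{"dx":0,"dy":-1.5,"dz":-60,"yaw":0,"fingers":85},{"dx":0,"dy":-1.5,"dz":-100,"yaw":0,"fingers":85},{"dx":0,"dy":-1.5,"dz":-140,"yaw":0,"fingers":85},{"dx":0,"dy":-1.5,"dz":-140,"yaw":0,"fingers":85}]'
python3 -c "
from h import *
s=st(); m=camera_model('wrist'); im=read_camera('wrist'); cv2.imwrite('pics/w8.png',im[:,:,::-1])
to(.572,.0834,.0745,.012,s)"
```

```text
time_s: 22.32
tcp_pos: [0.5758, 0.0368, 0.1927]
ee_rot: [3.14, 0.015, -3.13]
contact_force: [-0.1, -0.9, 2.7]
gripper_width: 0.996
22.32 tcp [0.5758 0.0368 0.1927] yaw -3.1297 F [-0.1 -0.9  2.7] g 85.0 q1,6 [ 0.41 -0.4 ]
d [  5.   46.5 118.2] yaw -0.0 | q6 -0.4
```

View pics/w8.png

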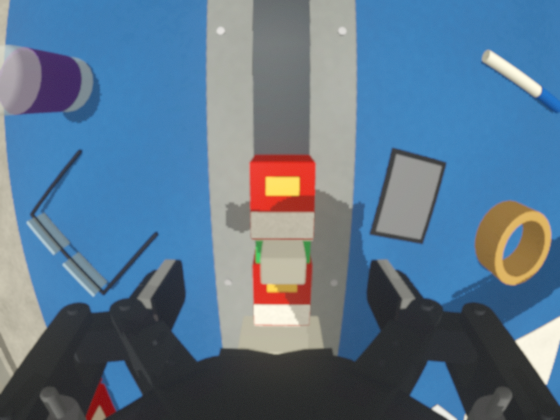

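```bash
python3 -m jog '[{"dx":1,"dy":40,"dz":0,"yaw":0,"fingers":60},{"dx":1,"dy":46.5,"dz":30,"yaw":0,"fingers":60},{"dx":1,"dy":46.5,"dz":60,"yaw":0,"fingers":60},{"dx":1,"dy":46.5,"dz":90,"yaw":0,"fingers":60},{"dx":1,"dy":46.5,"dz":103,"yaw":0,"fingers":60},{"dx":1,"dy":46.5,"dz":109,"yaw":0,"fingers":60},{"dx":1,"dy":46.5,"dz":111,"yaw":0,"fingers":60},{"dx":1,"dy":46.5,"dz":111,"yaw":0,"fingers":60}]'
```

```text
time_s: 23.03
tcp_pos: [0.5714, 0.0834, 0.0724]
ee_rot: [3.142, 0.001, -3.13]
contact_force: [-0.2, 0.3, 0.1]
gripper_width: 0.699
```

```bash
python3 -m jog '[{"dx":0,"dy":0,"dz":-1,"yaw":0,"fingers":20},{"dx":0,"dy":0,"dz":-1,"yaw":0,"fingers":20},{"dx":0,"dy":0,"dz":-1,"yaw":0,"fingers":20},{"dx":0,"dy":0,"dz":-1,"yaw":0,"fingers":20},{"dx":0,"dy":0,"dz":-1,"yaw":0,"fingers":20},{"dx":0,"dy":0,"dz":-1,"yaw":0,"fingers":20}]' 50
python3 -m jog '[{"dx":0,"dy":0,"dz":-10,"yaw":0,"fingers":20},{"dx":0,"dy":0,"dz":-20,"yaw":0,"fingers":20},{"dx":0,"dy":0,"dz":-40,"yaw":0,"fingers":20},{"dx":0,"dy":0,"dz":-70,"yaw":0,"fingers":20},{"dx":0,"dy":-20,"dz":-80,"yaw":0,"fingers":20},{"dx":0,"dy":-102,"dz":-80,"yaw":0,"fingers":20},{"dx":0,"dy":-102,"dz":-80,"yaw":0,"fingers":20},{"dx":0,"dy":-102,"dz":-80,"yaw":0,"fingers":20},{"dx":0,"dy":-102,"dz":-80,"yaw":0,"fingers":20}]'
python3 -c "
from h import *
s=st(); im=read_camera('top'); cv2.imwrite('pics/top4.png',im[:,:,::-1])
for k in blobs(red(im),80):
    r=cv2.minAreaRect(k); print('red',np.round(r[0]),np.round(r[1]),round(r[2]),cast('top',r[0],.066).round(3))"
```

```text
time_s: 23.53
tcp_pos: [0.5718, 0.0836, 0.0745]
ee_rot: [3.141, 0.003, -3.13]
contact_force: [-1.1, -0.1, 6.3]
gripper_width: 0.412
time_s: 24.28
tcp_pos: [0.5718, -0.0205, 0.153]
ee_rot: [3.141, 0.0, -3.133]
contact_force: [-0.3, 0.7, -1.9]
gripper_width: 0.414
24.28 tcp [ 0.5718 -0.0205  0.153 ] yaw -3.1332 F [-0.3  0.7 -1.9] g 35.3 q1,6 [ 0.31 -0.31]
red [445. 247.] [23. 16.] 76 [[ 0.488 -0.409]]
red [269. 206.] [18. 24.] 4 [[0.566 0.026]]
red [232. 204.] [19. 25.] 4 [[0.565 0.118]]
red [111.  74.] [153.  47.] 3 [[0.899 0.468]]
```

```bash
python3 -m jog '[{"dx":-1,"dy":1,"dz":30,"yaw":0,"fingers":20},{"dx":-1,"dy":1,"dz":55,"yaw":0,"fingers":20},{"dx":-1,"dy":1,"dz":66,"yaw":0,"fingers":20},{"dx":-1,"dy":1,"dz":71,"yaw":0,"fingers":20},{"dx":-1,"dy":2,"dz":74,"yaw":0,"fingers":20},{"dx":-1,"dy":3,"dz":75,"yaw":0,"fingers":20},{"dx":-1,"dy":4.5,"dz":76,"yaw":0,"fingers":20},{"dx":-1,"dy":6,"dz":76,"yaw":0,"fingers":20},{"dx":-1,"dy":7,"dz":76,"yaw":0,"fingers":20},{"dx":-1,"dy":7,"dz":76,"yaw":0,"fingers":20}]'
python3 -m jog '[{"dx":0,"dy":0.5,"dz":0.5,"yaw":0,"fingers":20},{"dx":0,"dy":1.5,"dz":1,"yaw":0,"fingers":20},{"dx":0,"dy":1.5,"dz":1,"yaw":0,"fingers":20}]'
```

```text
time_s: 25.17
tcp_pos: [0.5732, -0.0112, 0.0771]
ee_rot: [3.141, 0.001, -3.129]
contact_force: [0.8, -1.0, -2.0]
gripper_width: 0.413
time_s: 25.42
tcp_pos: [0.573, -0.0103, 0.0756]
ee_rot: [-3.141, 0.0, -3.13]
contact_force: [-0.5, -1.2, 0.5]
gripper_width: 0.413
```

```bash
python3 -m jog '[{"dx":0,"dy":-0.5,"dz":1,"yaw":0,"fingers":20},{"dx":0,"dy":-1,"dz":1,"yaw":0,"fingers":20},{"dx":0,"dy":-1,"dz":1,"yaw":0,"fingers":60},{"dx":0,"dy":-1,"dz":1,"yaw":0,"fingers":60},{"dx":0,"dy":-1,"dz":1,"yaw":0,"fingers":60},{"dx":0,"dy":-1,"dz":1,"yaw":0,"fingers":60},{"dx":0,"dy":-1,"dz":-20,"yaw":0,"fingers":60},{"dx":0,"dy":-1,"dz":-60,"yaw":0,"fingers":60},{"dx":0,"dy":-1,"dz":-100,"yaw":0,"fingers":85},{"dx":0,"dy":-1,"dz":-130,"yaw":0,"fingers":85},{"dx":0,"dy":-1,"dz":-135,"yaw":0,"fingers":85},{"dx":0,"dy":-1,"dz":-135,"yaw":0,"fingers":85}]'
python3 -c "
from h import *
s=st();to(.488,-.405,.21,.05)"
```

```text
time_s: 26.42
tcp_pos: [0.574, -0.0109, 0.2136]
ee_rot: [3.14, 0.006, -3.13]
contact_force: [0.7, 0.1, -0.4]
gripper_width: 0.996
26.42 tcp [ 0.574  -0.0109  0.2136] yaw -3.1298 F [ 0.7  0.1 -0.4] g 85.0 q1,6 [ 0.33 -0.32]
d [  90.7 -393.1    2.7] yaw -2.2 | q6 -0.32
```

```bash
python3 -m jog '[{"dx":91,"dy":-392,"dz":0,"yaw":0,"fingers":85},{"dx":91,"dy":-392,"dz":0,"yaw":0,"fingers":85},{"dx":91,"dy":-392,"dz":0,"yaw":0,"fingers":85},{"dx":91,"dy":-392,"dz":0,"yaw":0,"fingers":85},{"dx":91,"dy":-392,"dz":0,"yaw":0,"fingers":85},{"dx":91,"dy":-392,"dz":0,"yaw":0,"fingers":85},{"dx":91,"dy":-392,"dz":0,"yaw":0,"fingers":85},{"dx":91,"dy":-392,"dz":0,"yaw":0,"fingers":85},{"dx":91,"dy":-392,"dz":0,"yaw":0,"fingers":85},{"dx":91,"dy":-392,"dz":0,"yaw":0,"fingers":85},{"dx":91,"dy":-392,"dz":0,"yaw":0,"fingers":85},{"dx":91,"dy":-392,"dz":0,"yaw":0,"fingers":85}]'
python3 -c "
from h import *
s=st(); m=camera_model('wrist'); im=read_camera('wrist'); cv2.imwrite('pics/w9.png',im[:,:,::-1]); ctop(im,m,s['tcp_pos'][:2])"
```

```text
time_s: 27.42
tcp_pos: [0.4853, -0.4051, 0.2076]
ee_rot: [3.139, -0.003, -3.133]
contact_force: [0.6, 0.1, -0.8]
gripper_width: 0.993
27.42 tcp [ 0.4853 -0.4051  0.2076] yaw -3.1328 F [ 0.6  0.1 -0.8] g 84.8 q1,6 [-0.38  0.39]
top face [ 484.3 -381.1] [57.  24.9] 13.5 px (246, 200, 62, 36)
top face [ 492.5 -417.4] [55.2 47.3] 13.7 px (236, 150, 66, 60)
```

View pics/w9.png

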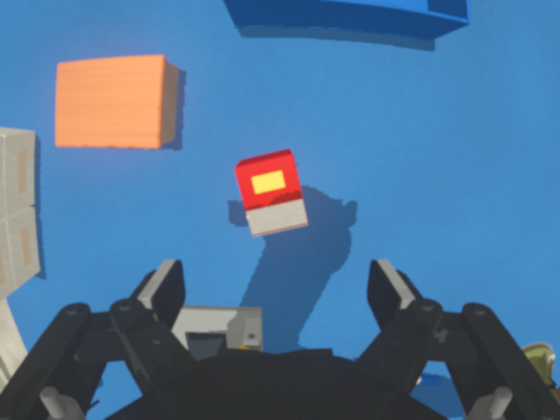

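```bash
python3 -c "
from h import *
to(.4896,-.403,.026,.237)"
```

```text
d [ -4.2   0.8 182.2] yaw -13.0 | q6 0.39
```

```bash
python3 -m jog '[{"dx":-4,"dy":2,"dz":30,"yaw":-7,"fingers":85},{"dx":-4,"dy":2,"dz":70,"yaw":-13,"fingers":85},{"dx":-4,"dy":2,"dz":110,"yaw":-13,"fingers":85},{"dx":-4,"dy":2,"dz":145,"yaw":-13,"fingers":85},{"dx":-4,"dy":2,"dz":170,"yaw":-13,"fingers":85},{"dx":-4,"dy":2,"dz":180,"yaw":-13,"fingers":85},{"dx":-4,"dy":2,"dz":180,"yaw":-13,"fingers":40},{"dx":-4,"dy":2,"dz":180,"yaw":-13,"fingers":40},{"dx":-4,"dy":2,"dz":180,"yaw":-13,"fingers":40},{"dx":-4,"dy":2,"dz":180,"yaw":-13,"fingers":40},{"dx":-4,"dy":2,"dz":180,"yaw":-13,"fingers":40}]' 50
python3 -c "
from h import *
s=st();to(.574,-.07,.24,.012)"
```

```text
time_s: 28.38
tcp_pos: [0.4919, -0.4025, 0.0332]
ee_rot: [-3.139, 0.003, -2.902]
contact_force: [0.4, 2.7, 5.5]
gripper_width: 0.64
28.38 tcp [ 0.4919 -0.4025  0.0332] yaw -2.9024 F [0.4 2.7 5.5] g 54.7 q1,6 [-0.37  0.61]
d [-159.2  303.  -207.2] yaw 13.0 | q6 0.61
```

```bash
python3 -m jog '[{"dx":0,"dy":0,"dz":-41,"yaw":0,"fingers":40},{"dx":0,"dy":0,"dz":-82,"yaw":0,"fingers":40},{"dx":0,"dy":0,"dz":-123,"yaw":0,"fingers":40},{"dx":0,"dy":0,"dz":-164,"yaw":0,"fingers":40},{"dx":0,"dy":0,"dz":-200,"yaw":0,"fingers":40},{"dx":-100,"dy":190,"dz":-207,"yaw":6,"fingers":40},{"dx":-100,"dy":190,"dz":-207,"yaw":6,"fingers":40},{"dx":-159,"dy":303,"dz":-207,"yaw":13,"fingers":40},{"dx":-159,"dy":303,"dz":-207,"yaw":13,"fingers":40},{"dx":-159,"dy":303,"dz":-207,"yaw":13,"fingers":40},{"dx":-159,"dy":303,"dz":-207,"yaw":13,"fingers":40},{"dx":-159,"dy":303,"dz":-207,"yaw":13,"fingers":40}]'
python3 -m jog '[{"dx":0,"dy":0,"dz":0,"yaw":0,"fingers":40},{"dx":0,"dy":0,"dz":0,"yaw":0,"fingers":40}]'
python3 -c "
from h import *
s=st();to(.5735,-.07,.05,.012)"
```

```text
time_s: 29.38
tcp_pos: [0.5603, -0.1194, 0.236]
ee_rot: [3.14, -0.0, -3.13]
contact_force: [1.1, -0.4, -5.3]
gripper_width: 0.641
time_s: 29.55
tcp_pos: [0.5607, -0.119, 0.2357]
ee_rot: [3.14, -0.001, -3.126]
contact_force: [0.5, -1.0, -4.3]
gripper_width: 0.639
29.55 tcp [ 0.5607 -0.119   0.2357] yaw -3.1258 F [ 0.5 -1.  -4.3] g 54.6 q1,6 [ 0.14 -0.12]
d [-13.8  48.6 185.8] yaw 0.2 | q6 -0.12
```

```bash
python3 -m jog '[{"dx":-13,"dy":38,"dz":0,"yaw":0,"fingers":40},{"dx":-13,"dy":48.5,"dz":30,"yaw":0,"fingers":40},{"dx":-13,"dy":48.5,"dz":70,"yaw":0,"fingers":40},{"dx":-13,"dy":48.5,"dz":110,"yaw":0,"fingers":40},{"dx":-13,"dy":48.5,"dz":145,"yaw":0,"fingers":40},{"dx":-13,"dy":48.5,"dz":170,"yaw":0,"fingers":40},{"dx":-13,"dy":48.5,"dz":180,"yaw":0,"fingers":40},{"dx":-13,"dy":48.5,"dz":184,"yaw":0,"fingers":40},{"dx":-13,"dy":48.5,"dz":184,"yaw":0,"fingers":40}]'
python3 -m jog '[{"dx":0,"dy":2,"dz":1,"yaw":0,"fingers":40},{"dx":0,"dy":5,"dz":2,"yaw":0,"fingers":40},{"dx":0,"dy":8,"dz":2,"yaw":0,"fingers":40},{"dx":0,"dy":10,"dz":2,"yaw":0,"fingers":40},{"dx":0,"dy":10,"dz":2,"yaw":0,"fingers":40},{"dx":0,"dy":10,"dz":2,"yaw":0,"fingers":40}]'
```

```text
time_s: 30.3
tcp_pos: [0.573, -0.0738, 0.0527]
ee_rot: [-3.141, -0.0, -3.131]
contact_force: [-0.1, -0.9, -4.6]
gripper_width: 0.643
time_s: 30.8
tcp_pos: [0.573, -0.0627, 0.0509]
ee_rot: [3.141, 0.001, -3.129]
contact_force: [-0.3, -0.1, -4.2]
gripper_width: 0.64
```

```bash
python3 -m jog '[{"dx":0,"dy":1,"dz":1,"yaw":0,"fingers":40},{"dx":0,"dy":2,"dz":2,"yaw":0,"fingers":40},{"dx":0,"dy":3,"dz":3,"yaw":0,"fingers":40},{"dx":0,"dy":4,"dz":3.5,"yaw":0,"fingers":40},{"dx":0,"dy":4,"dz":3.5,"yaw":0,"fingers":40},{"dx":0,"dy":4,"dz":3.5,"yaw":0,"fingers":40}]'
python3 -m jog '[{"dx":0,"dy":0.5,"dz":1,"yaw":0,"fingers":40},{"dx":0,"dy":1,"dz":1.5,"yaw":0,"fingers":40},{"dx":0,"dy":1,"dz":1.5,"yaw":0,"fingers":40}]'
```

```text
time_s: 31.3
tcp_pos: [0.5727, -0.059, 0.0468]
ee_rot: [-3.142, -0.0, -3.13]
contact_force: [0.1, 0.6, -4.8]
gripper_width: 0.64
time_s: 31.55
tcp_pos: [0.5727, -0.058, 0.0453]
ee_rot: [3.142, -0.0, -3.13]
contact_force: [-0.2, 0.6, -5.0]
gripper_width: 0.644
```

```bash
python3 -m jog '[{"dx":0,"dy":0.5,"dz":0,"yaw":0,"fingers":40},{"dx":0,"dy":1,"dz":0.5,"yaw":0,"fingers":40},{"dx":0,"dy":1,"dz":0.5,"yaw":0,"fingers":40}]'
python3 -m jog '[{"dx":0,"dy":0.5,"dz":0,"yaw":0,"fingers":40},{"dx":0,"dy":0.7,"dz":0.5,"yaw":0,"fingers":40},{"dx":0,"dy":0.7,"dz":0.5,"yaw":0,"fingers":40}]'
```

```text
time_s: 31.8
tcp_pos: [0.5728, -0.0572, 0.0453]
ee_rot: [-3.141, 0.0, -3.13]
contact_force: [-0.7, -0.7, -4.0]
gripper_width: 0.638
time_s: 32.05
tcp_pos: [0.5729, -0.0567, 0.0452]
ee_rot: [-3.141, 0.001, -3.13]
contact_force: [-2.3, -2.7, 1.0]
gripper_width: 0.643
```

Contact. Release, rise, look, and prepare to lift the spacer.

```bash
python3 -m jog '[{"dx":0,"dy":-0.5,"dz":0.3,"yaw":0,"fingers":40},{"dx":0,"dy":-0.7,"dz":0.5,"yaw":0,"fingers":40},{"dx":0,"dy":-0.7,"dz":0.5,"yaw":0,"fingers":85},{"dx":0,"dy":-0.7,"dz":0.5,"yaw":0,"fingers":85},{"dx":0,"dy":-0.7,"dz":0.5,"yaw":0,"fingers":85},{"dx":0,"dy":-0.7,"dz":0.5,"yaw":0,"fingers":85},{"dx":0,"dy":-0.7,"dz":-25,"yaw":0,"fingers":85},{"dx":0,"dy":-0.7,"dz":-60,"yaw":0,"fingers":60},{"dx":0,"dy":40,"dz":-80,"yaw":0,"fingers":60},{"dx":0,"dy":46.5,"dz":-80,"yaw":0,"fingers":60},{"dx":0,"dy":46.5,"dz":-80,"yaw":0,"fingers":60},{"dx":0,"dy":46.5,"dz":-80,"yaw":0,"fingers":60}]'
python3 -c "
from h import *
s=st();to(.573,-.0105,.0735,.012,s)"
```

```text
time_s: 33.05
tcp_pos: [0.5721, -0.0092, 0.1241]
ee_rot: [3.141, -0.0, -3.128]
contact_force: [0.7, -1.1, -0.3]
gripper_width: 0.703
33.05 tcp [ 0.5721 -0.0092  0.1241] yaw -3.1284 F [ 0.7 -1.1 -0.3] g 60.0 q1,6 [ 0.33 -0.32]
d [-0.9 -1.3 50.6] yaw 0.1 | q6 -0.32
```

```bash
python3 -m jog '[{"dx":-1,"dy":-1,"dz":20,"yaw":0,"fingers":60},{"dx":-1,"dy":-1,"dz":38,"yaw":0,"fingers":60},{"dx":-1,"dy":-1,"dz":46,"yaw":0,"fingers":60},{"dx":-1,"dy":-1,"dz":49,"yaw":0,"fingers":60},{"dx":-1,"dy":-1,"dz":49,"yaw":0,"fingers":60},{"dx":-1,"dy":-1,"dz":49,"yaw":0,"fingers":20},{"dx":-1,"dy":-1,"dz":49,"yaw":0,"fingers":20},{"dx":-1,"dy":-1,"dz":49,"yaw":0,"fingers":20},{"dx":-1,"dy":-1,"dz":49,"yaw":0,"fingers":20},{"dx":-1,"dy":-1,"dz":49,"yaw":0,"fingers":20}]' 50
python3 -m jog '[{"dx":0,"dy":0,"dz":-10,"yaw":0,"fingers":20},{"dx":0,"dy":0,"dz":-20,"yaw":0,"fingers":20},{"dx":0,"dy":0,"dz":-40,"yaw":0,"fingers":20},{"dx":0,"dy":0,"dz":-70,"yaw":0,"fingers":20},{"dx":0,"dy":0,"dz":-95,"yaw":0,"fingers":20},{"dx":0,"dy":0,"dz":-95,"yaw":0,"fingers":20}]'
python3 -c "
from h import *
s=st();to(.431,.045,.16,-.19,s)
im=read_camera('top'); cv2.imwrite('pics/top5.png',im[:,:,::-1])
for k in blobs(red(im),80):
    r=cv2.minAreaRect(k); print('red',np.round(r[0]),np.round(r[1]),round(r[2]),cast('top',r[0],.066).round(3))"
```

```text
time_s: 33.88
tcp_pos: [0.5738, -0.0109, 0.0766]
ee_rot: [-3.142, 0.002, -3.13]
contact_force: [-1.0, -0.3, 3.8]
gripper_width: 0.41
time_s: 34.38
tcp_pos: [0.5756, -0.011, 0.1779]
ee_rot: [3.141, 0.01, -3.13]
contact_force: [0.2, -0.4, -0.2]
gripper_width: 0.413
34.38 tcp [ 0.5756 -0.011   0.1779] yaw -3.1296 F [ 0.2 -0.4 -0.2] g 35.2 q1,6 [ 0.33 -0.32]
d [144.1  57.7  16.5] yaw 11.6 | q6 -0.32
red [235. 215.] [19. 24.] 5 [[0.539 0.109]]
red [306. 208.] [24. 17.] 90 [[ 0.566 -0.068]]
red [269. 205.] [18. 24.] 6 [[0.567 0.025]]
red [111.  74.] [153.  47.] 3 [[0.899 0.468]]
```

```bash
python3 -m jog '[{"dx":142,"dy":58,"dz":0,"yaw":11.5,"fingers":20},{"dx":142,"dy":58,"dz":0,"yaw":11.5,"fingers":20},{"dx":142,"dy":58,"dz":0,"yaw":11.5,"fingers":20},{"dx":142,"dy":58,"dz":0,"yaw":11.5,"fingers":20},{"dx":142,"dy":58,"dz":0,"yaw":11.5,"fingers":20},{"dx":142,"dy":58,"dz":50,"yaw":11.5,"fingers":20},{"dx":142,"dy":58,"dz":80,"yaw":11.5,"fingers":20},{"dx":142,"dy":58,"dz":95,"yaw":11.5,"fingers":20},{"dx":142,"dy":58,"dz":95,"yaw":11.5,"fingers":20},{"dx":142,"dy":58,"dz":95,"yaw":11.5,"fingers":20}]'
```

```text
time_s: 35.27
tcp_pos: [0.4303, 0.0451, 0.0753]
ee_rot: [-3.14, -0.001, 2.953]
contact_force: [0.0, 1.7, -1.1]
gripper_width: 0.411
```

Lower 7.5 mm, release, rise, then move to look at the row.

```bash
python3 -m jog '[{"dx":0,"dy":0,"dz":4,"yaw":0,"fingers":20},{"dx":0,"dy":0,"dz":7,"yaw":0,"fingers":20},{"dx":0,"dy":0,"dz":8.5,"yaw":0,"fingers":20},{"dx":0,"dy":0,"dz":8.5,"yaw":0,"fingers":20},{"dx":0,"dy":0,"dz":8.5,"yaw":0,"fingers":60},{"dx":0,"dy":0,"dz":8.5,"yaw":0,"fingers":60},{"dx":0,"dy":0,"dz":8.5,"yaw":0,"fingers":60},{"dx":0,"dy":0,"dz":8.5,"yaw":0,"fingers":60},{"dx":0,"dy":0,"dz":-30,"yaw":0,"fingers":60},{"dx":0,"dy":0,"dz":-70,"yaw":0,"fingers":85},{"dx":0,"dy":0,"dz":-110,"yaw":0,"fingers":85},{"dx":0,"dy":0,"dz":-140,"yaw":0,"fingers":85}]'
python3 -c "
from h import *
s=st();to(.555,.09,.215,.012,s)"
```

```text
time_s: 36.27
tcp_pos: [0.431, 0.0452, 0.2193]
ee_rot: [3.14, 0.003, 2.953]
contact_force: [0.3, 0.2, 0.3]
gripper_width: 0.994
36.27 tcp [0.431  0.0452 0.2193] yaw 2.9525 F [0.3 0.2 0.3] g 84.9 q1,6 [ 0.58 -0.77]
d [-113.4   67.3    4.7] yaw -11.5 | q6 -0.77
```

```bash
python3 -m jog '[{"dx":-113,"dy":67,"dz":0,"yaw":-11.5,"fingers":85},{"dx":-113,"dy":67,"dz":0,"yaw":-11.5,"fingers":85},{"dx":-113,"dy":67,"dz":0,"yaw":-11.5,"fingers":85},{"dx":-113,"dy":67,"dz":0,"yaw":-11.5,"fingers":85},{"dx":-113,"dy":67,"dz":0,"yaw":-11.5,"fingers":85},{"dx":-113,"dy":67,"dz":0,"yaw":-11.5,"fingers":85},{"dx":-113,"dy":67,"dz":0,"yaw":-11.5,"fingers":85},{"dx":-113,"dy":67,"dz":0,"yaw":-11.5,"fingers":85}]'
python3 -c "
from h import *
s=st(); m=camera_model('wrist'); im=read_camera('wrist'); cv2.imwrite('pics/w10.png',im[:,:,::-1]); ctop(im,m,s['tcp_pos'][:2],.066,.16,185)"
```

```text
time_s: 36.93
tcp_pos: [0.5536, 0.0898, 0.2168]
ee_rot: [3.141, 0.002, -3.13]
contact_force: [-0.6, -0.9, -0.8]
gripper_width: 0.995
36.93 tcp [0.5536 0.0898 0.2168] yaw -3.1298 F [-0.6 -0.9 -0.8] g 84.9 q1,6 [ 0.52 -0.51]
top face [543.4 144.1] [55.2 23.5] 0.5 px (258, 237, 57, 23)
top face [543.6 109.2] [27.5 13.8] 0.7 px (272, 207, 30, 15)
top face [424.2  48.8] [28.1 54.5] 78.2 px (385, 136, 53, 39)
top face [572.5  24.6] [54.2 41.8] 0.1 px (226, 100, 61, 47)
top face [527.4  -4.3] [ 37.4 177.6] 0.2 px (285, 0, 44, 190)
top face [571.5  91.7] [123.7 375.3] 1.1 px (189, 0, 129, 354)
```

View pics/w10.png

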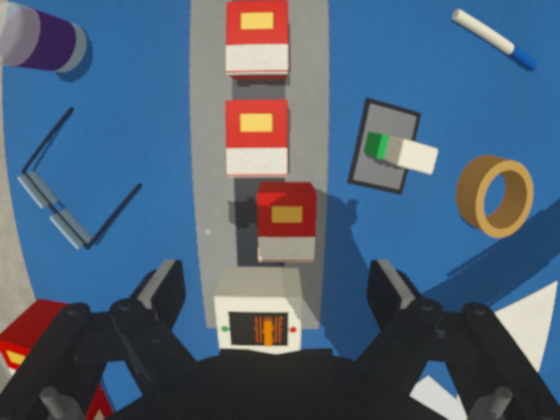

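```bash
cat >> h.py <<'E'
def prof(im,m,x0,y0,y1,z=.066):
    "edges of the white band along world y at x0"
    ys=np.arange(y0,y1,.0005); P=proj('wrist',np.c_[np.full_like(ys,x0),ys,np.full_like(ys,z)],m).astype(np.float32)
    v=cv2.remap(im,P[None,:,0],P[None,:,1],cv2.INTER_LINEAR)[0].astype(int); w=(v.max(1)-v.min(1)<60)&(v.max(1)>120); r=(v[:,0]>150)&(v[:,1]<80)
    e=lambda b:[(ys[i+1].round(4),bool(b[i+1])) for i in np.flatnonzero(np.diff(b.astype(int)))]
    print('x',x0,'white',e(w),'red',e(r))
E
python3 - <<'E'
from h import *
im=cv2.imread('pics/w10.png')[:,:,::-1].copy(); m=camera_model('wrist')
for x in(.522,.56,): prof(im,m,x,.06,.18)
for x in(.552,.59): prof(im,m,x,-.03,.09)
for x in(.552,.59): prof(im,m,x,-.12,.0)
h=cv2.cvtColor(im,cv2.COLOR_RGB2HSV)
for k in blobs(((h[...,1]<60)&(h[...,2]>205)).astype(np.uint8)[120:200,340:460].copy(),100):
    W=cast('wrist',k[:,0,:]+[340,120],.046,m); r=cv2.minAreaRect((W*1000).astype(np.float32)); print('grip',r,cv2.boundingRect(k))
for k in blobs(green(im)[120:200,340:460].copy(),50):
    W=cast('wrist',k[:,0,:]+[340,120],.053,m); r=cv2.minAreaRect((W*1000).astype(np.float32)); print('plate',r)
cv2.imwrite('pics/c2.png',cv2.resize(im[90:210,340:460],(600,600),interpolation=cv2.INTER_CUBIC)[:,:,::-1])
E
```

```text
x 0.522 white [(np.float64(0.08), False), (np.float64(0.132), True), (np.float64(0.159), False)] red []
x 0.56 white [(np.float64(0.071), False), (np.float64(0.073), True), (np.float64(0.0745), False), (np.float64(0.1325), True), (np.float64(0.1585), False), (np.float64(0.165), True)] red [(np.float64(0.088), True), (np.float64(0.1025), False)]
x 0.552 white [(np.float64(-0.0235), False), (np.float64(-0.022), True), (np.float64(-0.0185), False), (np.float64(0.002), True), (np.float64(0.003), False), (np.float64(0.047), True), (np.float64(0.0715), False), (np.float64(0.0725), True), (np.float64(0.0745), False)] red [(np.float64(0.0035), True), (np.float64(0.0455), False), (np.float64(0.088), True)]
x 0.59 white [(np.float64(-0.0235), False), (np.float64(-0.0215), True), (np.float64(-0.0185), False), (np.float64(0.0025), True), (np.float64(0.003), False), (np.float64(0.0475), True), (np.float64(0.0715), False), (np.float64(0.0735), True), (np.float64(0.075), False)] red [(np.float64(0.0035), True), (np.float64(0.046), False)]
x 0.552 white [(np.float64(-0.0475), True), (np.float64(-0.0235), False), (np.float64(-0.022), True), (np.float64(-0.0185), False)] red [(np.float64(-0.091), True), (np.float64(-0.0495), False)]
x 0.59 white [(np.float64(-0.0915), True), (np.float64(-0.091), False), (np.float64(-0.047), True), (np.float64(-0.0235), False), (np.float64(-0.0215), True), (np.float64(-0.0185), False)] red [(np.float64(-0.091), True), (np.float64(-0.049), False)]
grip ((408.5007629394531, 52.18269348144531), (26.4364070892334, 40.550201416015625), 79.52840423583984) (59, 20, 38, 33)
plate ((457.7640075683594, 42.509613037109375), (23.89188575744629, 21.217227935791016), 79.47502899169922)
```

View pics/c2.png

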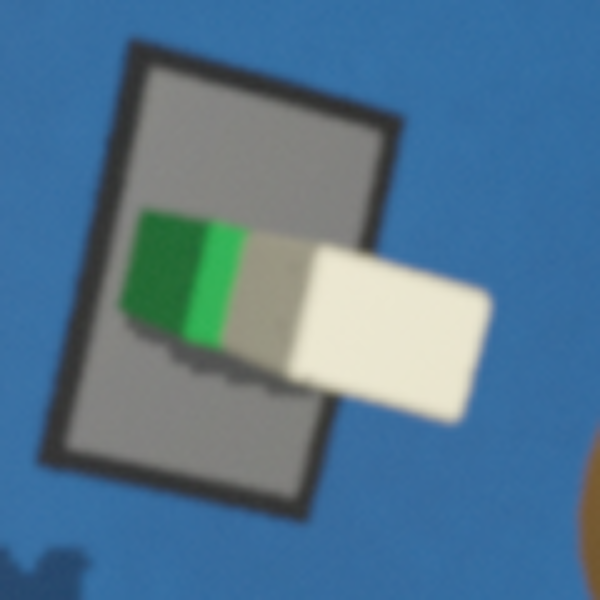

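```bash
python3 -c "
from h import *
to(.5434,.1215,.038,.012)"
```

```text
d [ 10.2  31.6 178.9] yaw -0.0 | q6 -0.51
```

```bash
python3 -m jog '[{"dx":10,"dy":31,"dz":30,"yaw":0,"fingers":85},{"dx":10,"dy":31,"dz":70,"yaw":0,"fingers":85},{"dx":10,"dy":31,"dz":110,"yaw":0,"fingers":85},{"dx":10,"dy":31,"dz":145,"yaw":0,"fingers":85},{"dx":10,"dy":31,"dz":168,"yaw":0,"fingers":85},{"dx":10,"dy":31,"dz":177,"yaw":0,"fingers":85},{"dx":10,"dy":31,"dz":177,"yaw":0,"fingers":40},{"dx":10,"dy":31,"dz":177,"yaw":0,"fingers":40},{"dx":10,"dy":31,"dz":177,"yaw":0,"fingers":40},{"dx":10,"dy":31,"dz":177,"yaw":0,"fingers":40},{"dx":10,"dy":31,"dz":177,"yaw":0,"fingers":40}]' 50
python3 -m jog '[{"dx":0,"dy":0,"dz":-5,"yaw":0,"fingers":40},{"dx":0,"dy":0,"dz":-10,"yaw":0,"fingers":40},{"dx":-14,"dy":4,"dz":-12,"yaw":0,"fingers":40},{"dx":-28,"dy":9,"dz":-12,"yaw":0,"fingers":40},{"dx":-28,"dy":9,"dz":-12,"yaw":0,"fingers":40},{"dx":-28,"dy":9,"dz":-12,"yaw":0,"fingers":40}]'
```

```text
time_s: 37.9
tcp_pos: [0.5451, 0.1216, 0.0415]
ee_rot: [3.14, 0.004, -3.129]
contact_force: [-2.2, 0.4, 6.6]
gripper_width: 0.647
time_s: 38.4
tcp_pos: [0.5712, 0.1302, 0.0496]
ee_rot: [-3.141, -0.002, -3.13]
contact_force: [-1.0, -0.2, -4.9]
gripper_width: 0.643
```

```bash
python3 -m jog '[{"dx":0,"dy":0,"dz":4,"yaw":0,"fingers":40},{"dx":0,"dy":0,"dz":7,"yaw":0,"fingers":40},{"dx":0,"dy":0,"dz":9,"yaw":0,"fingers":40},{"dx":0,"dy":0,"dz":9,"yaw":0,"fingers":40},{"dx":0,"dy":0,"dz":9,"yaw":0,"fingers":85},{"dx":0,"dy":0,"dz":9,"yaw":0,"fingers":85},{"dx":0,"dy":0,"dz":9,"yaw":0,"fingers":85},{"dx":0,"dy":0,"dz":9,"yaw":0,"fingers":85},{"dx":0,"dy":0,"dz":-20,"yaw":0,"fingers":85},{"dx":0,"dy":-30,"dz":-60,"yaw":0,"fingers":85},{"dx":0,"dy":-60,"dz":-100,"yaw":0,"fingers":85},{"dx":0,"dy":-90,"dz":-120,"yaw":0,"fingers":85}]'
python3 -m jog '[{"dx":0,"dy":0,"dz":-40,"yaw":0,"fingers":85},{"dx":0,"dy":0,"dz":-40,"yaw":0,"fingers":85},{"dx":0,"dy":0,"dz":-40,"yaw":0,"fingers":85}]'
python3 -c "
from h import *
s=st(); m=camera_model('wrist'); im=read_camera('wrist'); cv2.imwrite('pics/w11.png',im[:,:,::-1])
for x in(.555,.588):
  for a in(.07,-.025,-.12): prof(im,m,x,a,a+.115)
e=lane(im,m,-.2,-.1)
"
```

```text
time_s: 39.4
tcp_pos: [0.5731, 0.0482, 0.167]
ee_rot: [3.141, 0.003, -3.128]
contact_force: [2.4, 0.3, 0.8]
gripper_width: 0.994
time_s: 39.65
tcp_pos: [0.574, 0.0481, 0.2075]
ee_rot: [3.139, 0.007, -3.131]
contact_force: [0.0, 0.8, -1.9]
gripper_width: 0.994
39.65 tcp [0.574  0.0481 0.2075] yaw -3.1309 F [ 0.   0.8 -1.9] g 84.9 q1,6 [ 0.43 -0.42]
x 0.555 white [(np.float64(0.074), False), (np.float64(0.1405), True)] red [(np.float64(0.0975), True), (np.float64(0.1395), False)]
x 0.555 white [(np.float64(-0.0235), False), (np.float64(-0.022), True), (np.float64(-0.0195), False), (np.float64(-0.002), True), (np.float64(-0.0005), False), (np.float64(0.047), True), (np.float64(0.074), False)] red [(np.float64(0.0), True), (np.float64(0.046), False)]
x 0.555 white [(np.float64(-0.0935), True), (np.float64(-0.092), False), (np.float64(-0.0475), True), (np.float64(-0.0235), False), (np.float64(-0.022), True), (np.float64(-0.0195), False)] red [(np.float64(-0.09), True), (np.float64(-0.088), False), (np.float64(-0.086), True), (np.float64(-0.0855), False), (np.float64(-0.08), True), (np.flo
[... 159 characters left out ...]
588 white [(np.float64(-0.0235), False), (np.float64(-0.0215), True), (np.float64(-0.0195), False), (np.float64(-0.0125), True), (np.float64(-0.012), False), (np.float64(-0.002), True), (np.float64(-0.0005), False), (np.float64(0.0475), True), (np.float64(0.074), False)] red [(np.float64(0.0005), True), (np.float64(0.016), False), (np.float64(0.032), True), (np.float64(0.046), False)]
x 0.588 white [(np.float64(-0.1005), True), (np.float64(-0.0915), False), (np.float64(-0.047), True), (np.float64(-0.0235), False), (np.float64(-0.0215), True), (np.float64(-0.0195), False), (np.float64(-0.0125), True), (np.float64(-0.012), False)] red []
10 width 0.05649999999999378
lane x = -0.0121*y + 0.5742
```

View pics/w11.png

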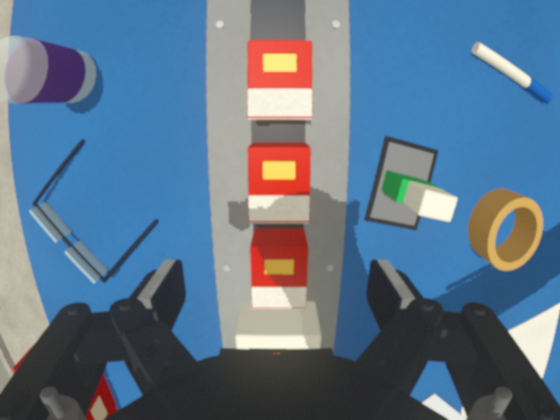

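```bash
python3 -c "
from h import *
to(.598,-.221,.23,.012)"
```

```text
d [ -22.  -269.6  -25.4] yaw -0.0 | q6 -0.42
```

```bash
python3 -m jog '[{"dx":-22,"dy":-269,"dz":-25,"yaw":0,"fingers":0},{"dx":-22,"dy":-269,"dz":-25,"yaw":0,"fingers":0},{"dx":-22,"dy":-269,"dz":-25,"yaw":0,"fingers":0},{"dx":-22,"dy":-269,"dz":-25,"yaw":0,"fingers":0},{"dx":-22,"dy":-269,"dz":-25,"yaw":0,"fingers":0},{"dx":-22,"dy":-269,"dz":-25,"yaw":0,"fingers":0},{"dx":-22,"dy":-269,"dz":-25,"yaw":0,"fingers":0},{"dx":-22,"dy":-269,"dz":-25,"yaw":0,"fingers":0},{"dx":-22,"dy":-269,"dz":-25,"yaw":0,"fingers":0}]'
python3 -c "
from h import *
s=st(); im=read_camera('scene')
h=cv2.cvtColor(im,cv2.COLOR_RGB2HSV); cv2.imwrite('pics/s2.png',im[:,:,::-1])
m=camera_model('wrist'); w=read_camera('wrist'); a=cv2.resize(im[150:290,170:420],(640,358)); b=cv2.resize(w,(320,240)); cv2.imwrite('pics/s2c.png',np.vstack([a,np.hstack([b,np.zeros_like(b)])])[:,:,::-1]); print(proj('scene',[[.511,-.221,.05]]),proj('wrist',[[.511,-.221,.056],[.638,-.221,.056]],m))
to(.598,-.221,.06,.012)"
```

```text
time_s: 40.45
tcp_pos: [0.5974, -0.2213, 0.2267]
ee_rot: [3.141, -0.003, -3.132]
contact_force: [0.3, 0.2, 0.4]
gripper_width: 0.001
40.45 tcp [ 0.5974 -0.2213  0.2267] yaw -3.1317 F [0.3 0.2 0.4] g 0.1 q1,6 [-0.04  0.05]
[[222.23257065 193.20822623]] [[361.08901597 189.79253711]
 [234.62318834 188.165042  ]]
d [ -0.7  -1.5 167.4] yaw 0.0 | q6 0.05
```

View pics/s2c.png

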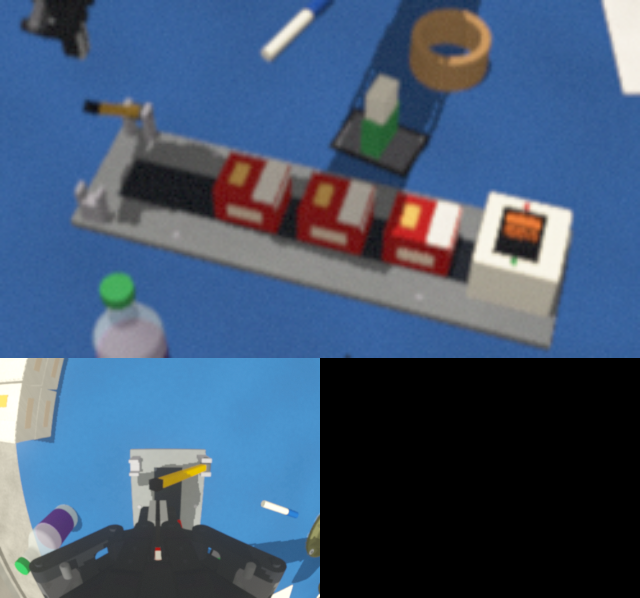

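```bash
python3 -m jog '[{"dx":0,"dy":0,"dz":25,"yaw":0,"fingers":0},{"dx":0,"dy":0,"dz":45,"yaw":0,"fingers":0},{"dx":0,"dy":0,"dz":60,"yaw":0,"fingers":0},{"dx":0,"dy":0,"dz":72,"yaw":0,"fingers":0},{"dx":0,"dy":0,"dz":84,"yaw":0,"fingers":0},{"dx":0,"dy":0,"dz":96,"yaw":0,"fingers":0},{"dx":0,"dy":0,"dz":108,"yaw":0,"fingers":0},{"dx":0,"dy":0,"dz":118,"yaw":0,"fingers":0},{"dx":0,"dy":0,"dz":128,"yaw":0,"fingers":0},{"dx":0,"dy":0,"dz":138,"yaw":0,"fingers":0},{"dx":0,"dy":0,"dz":148,"yaw":0,"fingers":0}]'
python3 -m jog '[{"dx":0,"dy":0,"dz":6,"yaw":0,"fingers":0},{"dx":0,"dy":0,"dz":11,"yaw":0,"fingers":0},{"dx":0,"dy":0,"dz":15,"yaw":0,"fingers":0},{"dx":0,"dy":0,"dz":18,"yaw":0,"fingers":0},{"dx":0,"dy":0,"dz":18,"yaw":0,"fingers":0}]'
```

```text
time_s: 41.47
tcp_pos: [0.5978, -0.2205, 0.0799]
ee_rot: [-3.142, 0.0, -3.13]
contact_force: [-0.1, -0.4, 0.8]
gripper_width: 0.0
time_s: 41.88
tcp_pos: [0.5975, -0.2204, 0.0621]
ee_rot: [3.141, -0.001, -3.13]
contact_force: [0.2, 0.0, -0.0]
gripper_width: -0.002
```

```bash
python3 -m jog '[{"dx":0,"dy":0,"dz":2,"yaw":0,"fingers":0},{"dx":0,"dy":0,"dz":4,"yaw":0,"fingers":0},{"dx":0,"dy":0,"dz":6,"yaw":0,"fingers":0},{"dx":0,"dy":0,"dz":7,"yaw":0,"fingers":0},{"dx":0,"dy":0,"dz":7,"yaw":0,"fingers":0}]'
python3 -c "
from h import *
s=st(); im=read_camera('scene'); cv2.imwrite('pics/s3.png',im[:,:,::-1])
h=cv2.cvtColor(im,cv2.COLOR_RGB2HSV); y=((h[...,0]>12)&(h[...,0]<32)&(h[...,1]>110)&(h[...,2]>90)).astype(np.uint8)
for k in blobs(y[170:270,180:260].copy(),15): print('yel',cv2.boundingRect(k+[180,170]))
print(proj('scene',[[.511,-.221,.05],[.649,-.219,.05]]))"
```

```text
time_s: 42.3
tcp_pos: [0.5978, -0.2205, 0.0562]
ee_rot: [-3.141, 0.0, -3.13]
contact_force: [-0.4, 0.3, 2.4]
gripper_width: -0.001
42.3 tcp [ 0.5978 -0.2205  0.0562] yaw -3.1297 F [-0.4  0.3  2.4] g -0.1 q1,6 [-0.04  0.05]
yel (205, 216, 9, 10)
yel (214, 194, 10, 19)
[[222.23257065 193.20822623]
 [202.59083762 229.10925074]]
```

Bar lies level; press a bit more to be sure, then rise.

```bash
python3 -m jog '[{"dx":0,"dy":0,"dz":1.5,"yaw":0,"fingers":0},{"dx":0,"dy":0,"dz":3,"yaw":0,"fingers":0},{"dx":0,"dy":0,"dz":4,"yaw":0,"fingers":0},{"dx":0,"dy":0,"dz":4,"yaw":0,"fingers":0}]'
python3 -m jog '[{"dx":0,"dy":0,"dz":-20,"yaw":0,"fingers":0},{"dx":0,"dy":0,"dz":-60,"yaw":0,"fingers":0},{"dx":0,"dy":0,"dz":-100,"yaw":0,"fingers":0},{"dx":0,"dy":0,"dz":-130,"yaw":0,"fingers":0},{"dx":0,"dy":0,"dz":-130,"yaw":0,"fingers":0}]'
python3 -c "
from h import *
s=st(); im=read_camera('scene'); cv2.imwrite('pics/s4.png',im[:,:,::-1])
h=cv2.cvtColor(im,cv2.COLOR_RGB2HSV); y=((h[...,0]>12)&(h[...,0]<32)&(h[...,1]>110)&(h[...,2]>90)).astype(np.uint8)
for k in blobs(y[170:270,180:260].copy(),15): print('yel',cv2.boundingRect(k+[180,170]))
o=((h[...,0]>3)&(h[...,0]<20)&(h[...,1]>150)&(h[...,2]>120)).astype(np.uint8)
for k in blobs(o[225:260,355:395].copy(),15): print('or',cv2.boundingRect(k+[355,225]),cast('scene',[(k[:,0,:]+[355,225]).mean(0)],.085))
to(.53,.229,.17,.012,s)"
```

```text
time_s: 42.68
tcp_pos: [0.598, -0.2206, 0.0558]
ee_rot: [-3.14, 0.002, -3.129]
contact_force: [-8.3, 5.6, 17.3]
gripper_width: -0.002
time_s: 43.1
tcp_pos: [0.6002, -0.2218, 0.1907]
ee_rot: [-3.138, 0.012, -3.13]
contact_force: [0.5, 0.0, 1.3]
gripper_width: 0.003
43.1 tcp [ 0.6002 -0.2218  0.1907] yaw -3.1298 F [0.5 0.  1.3] g 0.3 q1,6 [-0.04  0.05]
yel (204, 194, 20, 32)
or (367, 233, 15, 11) [[0.56017019 0.23247551]]
d [ 65.1 451.6  18.2] yaw -0.0 | q6 0.05
```

```bash
python3 -m jog '[{"dx":90,"dy":449,"dz":10,"yaw":0,"fingers":0},{"dx":90,"dy":449,"dz":10,"yaw":0,"fingers":0},{"dx":90,"dy":449,"dz":10,"yaw":0,"fingers":0},{"dx":90,"dy":449,"dz":10,"yaw":0,"fingers":0},{"dx":90,"dy":449,"dz":10,"yaw":0,"fingers":0},{"dx":90,"dy":449,"dz":10,"yaw":0,"fingers":0},{"dx":90,"dy":449,"dz":10,"yaw":0,"fingers":0},{"dx":90,"dy":449,"dz":10,"yaw":0,"fingers":0},{"dx":90,"dy":449,"dz":10,"yaw":0,"fingers":0},{"dx":90,"dy":449,"dz":10,"yaw":0,"fingers":0},{"dx":90,"dy":449,"dz":10,"yaw":0,"fingers":0},{"dx":90,"dy":449,"dz":10,"yaw":0,"fingers":0}]'
python3 -m jog '[{"dx":0,"dy":0,"dz":0,"yaw":0,"fingers":0},{"dx":0,"dy":0,"dz":0,"yaw":0,"fingers":0}]'
python3 -c "
from h import *
s=st(); to(.50,.2295,.086,.012,s); m=camera_model('wrist');im=read_camera('wrist'); cv2.imwrite('pics/w12.png',im[:,:,::-1]); h=cv2.cvtColor(im,cv2.COLOR_RGB2HSV); o=((h[...,0]>3)&(h[...,0]<20)&(h[...,1]>150)&(h[...,2]>120)).astype(np.uint8)
for k in blobs(o,40): print('or',cv2.boundingRect(k),cast('wrist',[(k[:,0,:]).mean(0)],.088,m))
"
```

```text
time_s: 44.15
tcp_pos: [0.5002, 0.2328, 0.1697]
ee_rot: [3.141, -0.002, -3.124]
contact_force: [-0.3, -1.2, -0.5]
gripper_width: 0.002
time_s: 44.32
tcp_pos: [0.5021, 0.2273, 0.1709]
ee_rot: [-3.141, -0.001, -3.129]
contact_force: [0.3, -1.2, 0.6]
gripper_width: 0.0
44.32 tcp [0.5021 0.2273 0.1709] yaw -3.1291 F [ 0.3 -1.2  0.6] g 0.0 q1,6 [ 0.79 -0.78]
d [ 2.   2.3 84.9] yaw 0.0 | q6 -0.78
or (178, 196, 41, 47) [[0.56014424 0.22892452]]
or (499, 90, 32, 21) [[0.30262445 0.12830177]]
or (168, 57, 39, 26) [[0.56500114 0.12156653]]
or (484, 34, 45, 26) [[0.31275151 0.07719418]]
```

```bash
python3 -m jog '[{"dx":6,"dy":2,"dz":40,"yaw":0,"fingers":0},{"dx":6,"dy":2,"dz":70,"yaw":0,"fingers":0},{"dx":6,"dy":2,"dz":82,"yaw":0,"fingers":0},{"dx":6,"dy":2,"dz":84,"yaw":0,"fingers":0},{"dx":6,"dy":2,"dz":84,"yaw":0,"fingers":0},{"dx":6,"dy":2,"dz":84,"yaw":0,"fingers":0}]'
python3 -m jog '[{"dx":-4,"dy":0,"dz":0.5,"yaw":0,"fingers":0},{"dx":-8,"dy":0,"dz":0.5,"yaw":0,"fingers":0},{"dx":-12,"dy":0,"dz":0.5,"yaw":0,"fingers":0},{"dx":-16,"dy":0,"dz":0.5,"yaw":0,"fingers":0},{"dx":-20,"dy":0,"dz":0.5,"yaw":0,"fingers":0},{"dx":-24,"dy":0,"dz":0.5,"yaw":0,"fingers":0},{"dx":-28,"dy":0,"dz":0.5,"yaw":0,"fingers":0},{"dx":-32,"dy":0,"dz":0.5,"yaw":0,"fingers":0}]'
```

```text
time_s: 44.87
tcp_pos: [0.4977, 0.2293, 0.09]
ee_rot: [3.14, 0.003, -3.13]
contact_force: [-0.4, 0.4, -0.2]
gripper_width: 0.003
time_s: 45.53
tcp_pos: [0.5288, 0.2297, 0.0871]
ee_rot: [-3.141, -0.0, -3.13]
contact_force: [0.9, -1.0, 0.3]
gripper_width: 0.003
```

```bash
python3 -m jog '[{"dx":0,"dy":0,"dz":1.5,"yaw":0,"fingers":0},{"dx":-3,"dy":0,"dz":1.5,"yaw":0,"fingers":0},{"dx":-6,"dy":0,"dz":1.5,"yaw":0,"fingers":0},{"dx":-9,"dy":0,"dz":1.5,"yaw":0,"fingers":0},{"dx":-12,"dy":0,"dz":1.5,"yaw":0,"fingers":0},{"dx":-12,"dy":0,"dz":1.5,"yaw":0,"fingers":0}]'
python3 -m jog '[{"dx":-3,"dy":0,"dz":0,"yaw":0,"fingers":0},{"dx":-6,"dy":0,"dz":0,"yaw":0,"fingers":0},{"dx":-9,"dy":0,"dz":0,"yaw":0,"fingers":0},{"dx":-9,"dy":0,"dz":0,"yaw":0,"fingers":0}]'
```

```text
time_s: 46.03
tcp_pos: [0.5408, 0.2299, 0.0857]
ee_rot: [-3.142, -0.0, -3.13]
contact_force: [0.2, 0.0, 0.1]
gripper_width: 0.0
time_s: 46.37
tcp_pos: [0.5498, 0.23, 0.0857]
ee_rot: [-3.142, -0.0, -3.13]
contact_force: [-0.0, 0.4, -0.4]
gripper_width: -0.003
```

```bash
cat >> h.py <<'E'
def orange():
    for n,z in(('scene',.085),('top',.085)):
        im=read_camera(n); h=cv2.cvtColor(im,cv2.COLOR_RGB2HSV); o=((h[...,0]>3)&(h[...,0]<20)&(h[...,1]>150)&(h[...,2]>120)).astype(np.uint8)
        c=proj(n,[.57,.23,.085])[0].astype(int); a=c-25
        for k in blobs(o[a[1]:a[1]+50,a[0]:a[0]+50].copy(),15): k=k+a; print(n,cv2.boundingRect(k),cast(n,[k[:,0,:].mean(0)],z).round(4))
E
python3 -c "
from h import *
st(); orange()"
python3 -m jog '[{"dx":-2,"dy":0,"dz":0,"yaw":0,"fingers":0},{"dx":-4,"dy":0,"dz":0,"yaw":0,"fingers":0},{"dx":-4,"dy":0,"dz":0,"yaw":0,"fingers":0}]'
python3 -c "
from h import *
st(); orange()"
```

```text
46.37 tcp [0.5498 0.23   0.0857] yaw -3.13 F [-0.   0.4 -0.4] g -0.3 q1,6 [ 0.73 -0.72]
scene (367, 234, 14, 8) [[0.5605 0.2303]]
time_s: 46.72
tcp_pos: [0.5532, 0.23, 0.0857]
ee_rot: [-3.141, -0.001, -3.13]
contact_force: [-2.7, 0.0, 1.5]
gripper_width: -0.0
46.72 tcp [0.5532 0.23   0.0857] yaw -3.1297 F [-2.7  0.   1.5] g -0.0 q1,6 [ 0.73 -0.72]
scene (367, 235, 14, 8) [[0.5646 0.2303]]
top (188, 195, 4, 10) [[0.5666 0.2194]]
```

```bash
python3 -m jog '[{"dx":-2,"dy":0,"dz":0,"yaw":0,"fingers":0},{"dx":-4,"dy":0,"dz":0,"yaw":0,"fingers":0},{"dx":-6,"dy":0,"dz":0,"yaw":0,"fingers":0},{"dx":-8,"dy":0,"dz":0,"yaw":0,"fingers":0},{"dx":-10,"dy":0,"dz":0,"yaw":0,"fingers":0},{"dx":-12,"dy":0,"dz":0,"yaw":0,"fingers":0},{"dx":-14,"dy":0,"dz":0,"yaw":0,"fingers":0},{"dx":-16,"dy":0,"dz":0,"yaw":0,"fingers":0},{"dx":-17,"dy":0,"dz":0,"yaw":0,"fingers":0},{"dx":-17,"dy":0,"dz":0,"yaw":0,"fingers":0}]'
python3 -m jog '[{"dx":-1.5,"dy":0,"dz":0,"yaw":0,"fingers":0},{"dx":-3,"dy":0,"dz":0,"yaw":0,"fingers":0},{"dx":-4,"dy":0,"dz":0,"yaw":0,"fingers":0},{"dx":-4,"dy":0,"dz":0,"yaw":0,"fingers":0}]'
```

```text
time_s: 47.65
tcp_pos: [0.5702, 0.2303, 0.0858]
ee_rot: [-3.141, -0.001, -3.13]
contact_force: [-2.3, -0.1, 1.9]
gripper_width: 0.001
time_s: 47.98
tcp_pos: [0.5707, 0.2302, 0.0856]
ee_rot: [-3.14, -0.008, -3.129]
contact_force: [-21.0, -0.2, 10.2]
gripper_width: 0.004
```

```bash
python3 -m jog '[{"dx":6,"dy":0,"dz":0,"yaw":0,"fingers":0},{"dx":12,"dy":0,"dz":-5,"yaw":0,"fingers":0},{"dx":12,"dy":0,"dz":-45,"yaw":0,"fingers":0},{"dx":12,"dy":0,"dz":-85,"yaw":0,"fingers":0},{"dx":12,"dy":0,"dz":-120,"yaw":0,"fingers":0},{"dx":100,"dy":40,"dz":-120,"yaw":0,"fingers":0},{"dx":160,"dy":100,"dz":-120,"yaw":0,"fingers":0},{"dx":160,"dy":100,"dz":-120,"yaw":0,"fingers":0},{"dx":160,"dy":100,"dz":-120,"yaw":0,"fingers":0},{"dx":160,"dy":100,"dz":-120,"yaw":0,"fingers":0}]'
python3 -c "
from h import *
st(); orange()
im=read_camera('top'); sc=read_camera('scene')
for k in blobs(red(im),80):
    r=cv2.minAreaRect(k); print('red',np.round(r[0],1),np.round(r[1]),round(r[2]),cast('top',r[0],.066).round(4))
cv2.imwrite('pics/fin.png',np.vstack([cv2.resize(im[160:300,150:400],(500,280)),cv2.resize(sc[150:290,170:420],(500,280))])[:,:,::-1])"
```

```text
time_s: 48.82
tcp_pos: [0.4103, 0.3307, 0.2067]
ee_rot: [3.139, 0.001, -3.127]
contact_force: [0.6, -1.2, 0.4]
gripper_width: -0.005
48.82 tcp [0.4103 0.3307 0.2067] yaw -3.1269 F [ 0.6 -1.2  0.4] g -0.4 q1,6 [ 1.06 -1.05]
scene (366, 239, 14, 12) [[0.5807 0.2332]]
top (178, 188, 15, 12) [[0.5789 0.2319]]
red [306.5 208. ] [24. 17.] 90 [[ 0.5659 -0.0679]]
red [268.5 206. ] [24. 17.] 90 [[0.5654 0.0265]]
red [231.8 203.7] [18. 24.] 5 [[0.5658 0.1179]]
red [110.7  74.1] [153.  47.] 3 [[0.8988 0.4679]]
```

View pics/fin.png

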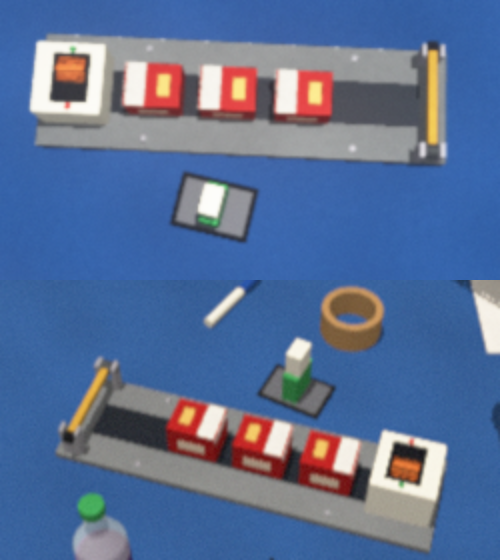

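```bash
python3 - <<'E'
from h import *
im=read_camera('top').astype(np.float32)
for x in(.552,.560,.585,.592):
    ys=np.arange(-.12,.18,.0005); P=proj('top',np.c_[np.full_like(ys,x),ys,np.full_like(ys,.066)]).astype(np.float32)
    v=cv2.remap(im,P[None,:,0],P[None,:,1],cv2.INTER_CUBIC)[0][:,1]; g=np.convolve(v,np.r_[np.ones(5),-np.ones(5)],'same'); out=[]
    for c in(.141,.047,-.047):
        i=np.flatnonzero(abs(ys-c)<.012); w=np.clip(g[i],0,None)**2; out.append((w*ys[i]).sum()/w.sum())
    print(x,np.round(out,4),np.round(np.diff(out),4))
E
```

```text
0.552 [ 0.1418  0.0481 -0.0468] [-0.0938 -0.0949]
0.56 [ 0.1418  0.048  -0.0471] [-0.0938 -0.0951]
0.585 [ 0.1422  0.0481 -0.0468] [-0.0942 -0.0948]
0.592 [ 0.1421  0.0484 -0.0467] [-0.0937 -0.0951]
```

Pitches come out at 93.8 and 95.0 mm, both inside the limits, so I am handing in.

```bash
python3 -c "
from cell import *
print(finish_job())"
```

```text
the job is handed in; nothing more can be done
None
```

The job is handed in at about 49 s of the 210 s, with every final check passing; `finish_job()` gives no verdict.

**What I did**
- Three cartons were on the table. I set all three on the lane with the spacer, pushing each one gently until it touched.
- Carton 1 was knocked about 3 cm aside while I was working on the third gap. I put it back by measuring from its neighbour in the camera image, not with the spacer.
- I stood the spacer back on its mat, pressed the bar down into its catch, and then slid the switch to its stop.

**Last checks**

| Check | Measured | Wanted |
|---|---|---|
| Carton 1 to carton 2 | 93.8 mm | 90–99 mm |
| Carton 2 to carton 3 | 95.0 mm | 90–99 mm |
| Bar | level; stopped firmly at 17 N | under 0.06 rad |
| Switch travel | about 20 mm; ran to the stop at 21 N | over 16 mm |
| Spacer | upright on the mat, about 5 mm from centre by eye | within 35 mm |

**Disagreements**
- A rough red-blob reading from the top camera gave 91.4 mm between cartons 1 and 2. The finer edge measurement (93.8 mm) and the wrist camera (93.5 mm) both disagreed with it, and I trusted those.
- I never measured carton 1's distance to the logger box directly after putting it back. It follows from carton 2's position, which puts its centre at about 0.1055 m along the tray (limits 0.102–0.110).

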